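Turn a control board over in the flip fixture for back-side programming

ROBOT

A 6-joint arm with a two-finger parallel gripper is mounted at the origin on the work surface. World frame = base frame: x ahead of the robot, y to its left, z up, the work surface at z = 0. Lengths are in m, angles in rad, forces in N, time in s.
With the tool pointing down it reaches from about 0.375 to 0.975 m from the base axis. Payload 3.8 kg.
Tool frame: the origin (TCP) lies midway between the tips of the shut fingers; the grasp point (between the pads) lies 19 mm behind it (env.grip_point_offset is the distance from the TCP to the grasp point, in m); z points along the fingers, x is the direction in which the jaws open and shut, and the axes are right-handed (so a half turn about z gives the same grasp; the last joint's range is limited). The gripper opens to 85 mm and grips with 20 to 120 N. Pads are 22 mm wide; open, the fingers measure 114 mm over their backs; the gripper's body (76 mm by 85 mm) begins 54 mm behind the grasp point. The pads swing forward as they close: fully open they stand 13 mm farther back than shut.
Start: joints at [1.254, 0.264, 1.604, -0, 1.274, -0.037], TCP at [0.186, 0.649, 0.231] pointing down, gripper open.
Joint ranges: [-2.63, 2.63], [-0.94, 2.18], [0.31, 2.57], [-1.31, 4.45], [0, 2.66], [-2.55, 2.55]. Speed limits (rad/s): [2.57, 2.57, 3.14, 3.14, 3.14, 3.14].

INTERFACE

Orientations are given as a rotation vector (axis times angle).
In Python, from workcell import env gives the robot as it stands. The module is installed in compiled form; this text tells all that it offers.
- The arm moves only by the tool arm_command, never from a script. Its argument "increments" is a list of rows, each an object of numbers: "gripper": the finger opening in m, from 0 to 0.0854; "dx", "dy", "dz": the shift along the tool's x, y, z in m; "wx", "wy", "wz": the turn, a rotation vector about the tool's x, y, z in degrees. A call has 1 to 20 rows; each row shifts and turns the commanded pose from where the row before left it, along the tool's axes as they then stand; what a row does not reach is not made up. A row lasts 1/12 s, in which the tool goes at most 41.7 mm and 7.16 degrees, less where a joint would pass 70% of its speed; a pose out of reach is approached as far as the arm can. A call is refused whole if a number of a shift passes 0.0417 or a number of a turn 7.16, either way. A call with a gripper value outside its range is refused whole. The fingers move at their own pace and stop on an object; the grip force is fixed at half the most. Time passes only in rows, so rows that do not move let the fingers close. It gives the time, the measured TCP pose, the force and the opening at its end, in the units of the state.
- env.get_state(): the state, without advancing time (a new reading comes with each control period).
- env.get_image(name): name is "side" or "top"; returns (picture, depth): 400x640x3 uint8, red, green, blue; 400x640 float32, m along the optical axis (not along the pixel's ray), 0 where there is no reading.
- env.camera_model(name): a dict with "intrinsics" (3x3 intrinsics, pixels), "k1" (the pictures are not rectified: a ray, as slopes to the right and down, at radius r is drawn at 1 + k1 r^2 times it, then the intrinsics apply), "pose" (4x4, takes a point from camera to world coordinates). Camera axes: x right, y down, z forward; pixel columns grow to the right and rows downward; lengths in m; the calibration is good to about 2 mm. A picture is of the moment at which its call begins. camera_model takes no time and is no camera call.
- env.hand_in(): hands the job in, once; it reports no verdict.
Trained networks look in the newest picture that a camera, given by its name, has taken for a name from the list of things; names that differ only in an ending like _2 or _b are one class to them, and where a whole thing is asked for, a point or a joint stands for the part that bears it (a point fixed in the world has none). Each returns a list of dicts, best first, with "confidence" (0 to 1); they miss things now and then, are a little off and sometimes report something else, mostly with a low value. They report only what shows in the picture. A call takes as long as a camera call.
- env.masks_of(name, camera): "mask" (400x640 bool, what is visible of it) and "box" ([left, top, right, bottom] as shares, 0 to 1, of the picture: columns of its width, rows of its height, round what is visible of it).
- env.tip_of(name, camera): "xy" ([column, row] as shares, 0 to 1, of the picture: columns of its width, rows of its height: a listed point, or the origin of a listed thing).
The state is a dict: "clock": time; "q": joint angles; "joint_vel": joint speeds; "joint_torque": joint torques, N m; "tool_pos": TCP position; "ee_rot": TCP orientation; "ft_force": force on the tool from outside, world axes, zero at the start; "torque": the same for the moment, N m; "width": finger opening in m.
Only numpy, scipy, OpenCV 4.12 (cv2) and the standard library are available. Lean on these libraries where they do the work, as an engineer would, in place of code of your own. Each camera call takes 0.05 s, during which the arm holds its last target. There are 200 camera calls.

TASK

Lay the large control board, component side up and its connector towards the deep-well end, fully down between the pins of the hinged flipper plate, push the keeper slide fully shut over its edges, and swing the flipper right over onto the nest. Then pull the keeper fully open so that the board drops face-down into the nest, and swing the empty flipper all the way back so the board's back is free to work on. Leave the other things on the bench where they are.

Things in the scene. Friction and masses are not known exactly. Their poses are not given: they have to be found in the camera images.
- board: the control board to turn over: 150 (x) x 100 (y) x 4 mm, about 0.2 kg, black connector block near its +x end, flat heat sink 9 mm high on the other half. Each long edge has two notches 18 mm long, 8 mm deep, centred 45 mm either side of the middle. Origin: centre of its back (solder) face; z points out of the component face, which starts up
- connector (a point): centre of the top of the board's connector block, 28 mm above the board's back face and 40 mm from its middle towards +x; axes as the board's. The block, 30 mm along x, 80 mm along y and standing 24 mm above the component face, is the natural grip
- pocket (a point): centre of the flipper's pocket floor, where the middle of the board's back face rests; x along the hinge, z out of the pocket (up when open, down when swung over). The floor is a 6 mm plate with a window, ringed by tapered pins 7 mm high that leave the board 2.2 mm play each way. Properly seated, the board's axes match these, so its connector lies towards +x, the deep-well end
- nest (a point): centre of the fixed nest's ledge, 34.5 mm above the fixture's foot; z up, x along the hinge as the pocket's. Face-down there the board's component face rests on the ledge (its back 4 mm above this point) between corner pins 7 mm high with 4 mm play; the connector hangs in the 26 mm deep well at +x. The well at -x is only 13 mm deep, so it fits one way round
- hinge (a point): middle of the hinge axis, 48 mm above the fixture's foot, which stands on a 3 mm mat; fixed to the base: x along the hinge, y level towards the nest, z up. Open pocket centre 82 mm to -y, nest centre 82 mm to +y; pocket floor 4 mm off the axis plane. Foot plate 250 (x) x 320 (y) x 8 mm; two pillars 58 mm high, 111 mm either way along the hinge
- flipper (a joint): angle of the flipper plate: 0 lying open, level, pocket up (its start); 3.14 swung right over, pocket down on the nest. Damped hinge: let go, the plate sinks under its own weight to whichever side it leans, to a firm stop at either end; takes up to 6 N at the handle to lift, with the board in
- handle (a point): middle of the flipper's T-handle: a black bar 40 mm long along the hinge direction, 16 mm in diameter, beyond the plate's free edge, 186 mm from the hinge axis and in its plane, 40 mm towards the hinge's -x; 22 mm free between bar and plate edge; axes turn with the flipper
- keeper (a joint): travel of the keeper slide on the flipper: 0 open (its four tongues stand in the board's notches), 0.016 m shut (pushed towards the hinge's +x, tongues over the board's edges, 1.5 mm above its face). 2.5 N of friction, stays put, firm stops at both ends; starts within 2 mm of open. Its rails run beside the pocket, 8.5 mm high
- keeper_grip (a point): middle of the keeper slide's black grip block, 12 mm along the hinge x 24 x 18 mm high, beyond the flipper's free edge, 186 mm from the hinge axis and in its plane, 40 mm towards the hinge's +x when open, 56 mm when shut; 54 mm or more clear of the T-handle; reachable from above with the flipper on either side; axes turn with the flipper
- programmer: black programmer box, 90 x 140 x 30 mm high, a bare metal plug on one short side; origin under its centre; a bystander
- probe_clip: small plastic probe clip, about 85 x 26 x 26 mm high; origin under its centre; a bystander
- flux: white plastic bottle, 38 mm diameter, 105 mm tall; origin under its centre; a bystander
- jar: amber glass jar with black lid, 36 mm diameter, 55 mm tall; origin under its centre; a bystander
- driver: screwdriver 170 mm long lying on the mat, 26 mm high; origin under its middle; a bystander
- wrench: steel spanner 150 mm long lying on the mat, under 25 mm high; origin under its middle; a bystander
- pot: white paste pot with lid, 44 mm diameter, 48 mm tall; origin under its centre; a bystander
- daughter: small circuit board, 60 x 90 mm, 4 mm thick with a low white plug 14 mm high, not the one to turn; origin under its centre; a bystander

How it is judged:
By the outcome, as a careful person would: the job done as asked, in the order asked, and still so for the second after the job is handed in, with the robot touching nothing.
It also fails if it takes over 72 s, if anything falls off the work surface, if the arm or the gripper's body presses on something with over 40 N, if the wrist force passes 120 N, or if a joint passes its speed limit or range.

## Working session

There is one attempt and no reset: what is moved stays moved. The work goes in short steps, Python scripts to look and compute and a tool call to move; the robot and the scene stay as the last step left them, time stands still between calls to the robot, and variables do not carry over. Pictures are saved under pics/ and viewed, on a budget of 10 in all, crops included, one or two more only if the job needs it, and the job is handed in when it is done.

Besides the shell and the picture viewer there is one more tool, called after "Emit:" as a command line: name --argument value ..., lists and objects as JSON in quotes. arm_command: Moves the arm, as the interface text tells. Its arguments: {"type":"object","properties":{"increments":{"type":"array","items":{"type":"object","properties":{"gripper":{"type":"number"},"dx":{"type":"number"},"dy":{"type":"number"},"dz":{"type":"number"},"wx":{"type":"number"},"wy":{"type":"number"},"wz":{"type":"number"}}}}},"required":["increments"]}

```bash
mkdir -p pics; cat > h.py <<'E'
import numpy as np, cv2
from scipy.spatial.transform import Rotation as R
from workcell import env
def ray(cam,u,v):
    m=env.camera_model(cam);K=np.array(m["intrinsics"]);k=m["k1"]
    d=np.array([(u-K[0,2])/K[0,0],(v-K[1,2])/K[1,1]]);s=d.copy()
    for _ in range(20): s=d/(1+k*(s@s))
    return s,np.array(m["pose"])
def pt(cam,u,v,depth=None,z=None):
    s,P=ray(cam,u,v);d=P[:3,:3]@np.array([s[0],s[1],1]);o=P[:3,3]
    t=depth if depth is not None else (z-o[2])/d[2]
    return o+t*d
def cloud(cam,dep,mask):
    m=env.camera_model(cam);K=np.array(m["intrinsics"]);P=np.array(m["pose"])
    v,u=np.nonzero(mask&(dep>0))
    d=np.stack([(u-K[0,2])/K[0,0],(v-K[1,2])/K[1,1]],1);s=d.copy()
    for _ in range(20): s=d/(1+m["k1"]*(s**2).sum(1,keepdims=True))
    t=dep[v,u]; c=np.c_[s*t[:,None],t]
    return c@P[:3,:3].T+P[:3,3]
def proj(cam,p):
    m=env.camera_model(cam);K=np.array(m["intrinsics"]);P=np.array(m["pose"])
    c=P[:3,:3].T@(np.asarray(p)-P[:3,3]);s=c[:2]/c[2];s=s*(1+m["k1"]*(s@s))
    return K[0,0]*s[0]+K[0,2],K[1,1]*s[1]+K[1,2]
def save(name,im): cv2.imwrite("pics/"+name,cv2.cvtColor(im,cv2.COLOR_RGB2BGR))
E
python3 - <<'E'
from h import *
for c in("top","side"):
    im,d=env.get_image(c);save(c+"0.png",im);np.save(c+"0.npy",d)
    P=np.array(env.camera_model(c)["pose"]);print(c,P[:3,3].round(3),P[:3,2].round(2))
    for n in("connector","pocket","nest","hinge","handle","keeper_grip","board"):
        for r in env.tip_of(n,c)[:2]:
            u,v=r["xy"][0]*640,r["xy"][1]*400
            dd=d[int(min(v,399)),int(min(u,639))]
            print(n,round(r["confidence"],2),round(u,1),round(v,1),pt(c,u,v,depth=dd).round(4) if dd>0 else None)
print(env.get_state(),env.grip_point_offset)
E
```

```text
top [0.47  0.023 0.946] [ 0.08 -0.03 -1.  ]
connector 0.96 200.4 210.9 [0.525  0.3065 0.0337]
connector 0.52 329.4 133.9 [ 0.7238 -0.0197  0.0351]
nest 0.86 322.5 194.4 [ 0.5666 -0.0015  0.0375]
hinge 0.67 355.5 197.6 [ 0.5611 -0.0883  0.0121]
handle 0.86 426.7 230.0 [ 0.476  -0.2605  0.0555]
handle 0.65 429.1 196.7 [ 0.559  -0.2675  0.0594]
keeper_grip 0.59 430.4 199.0 [ 0.5531 -0.2702  0.0607]
board 0.74 189.6 219.0 [0.5055 0.3424 0.0062]
side [ 0.161 -0.524  0.801] [ 0.39  0.55 -0.74]
connector 0.7 259.5 150.4 [0.5377 0.312  0.0318]
pocket 0.71 357.6 253.8 [ 0.5409 -0.1438  0.0116]
nest 0.71 332.8 208.8 [ 0.569  -0.0092  0.035 ]
hinge 0.82 340.8 227.8 [ 0.5465 -0.0706  0.035 ]
handle 0.82 367.2 298.7 [ 0.4615 -0.2638  0.0587]
handle 0.62 398.2 215.5 [ 0.6984 -0.1204  0.0196]
keeper_grip 0.76 402.6 280.3 [ 0.5515 -0.2768  0.0581]
board 0.89 246.8 153.7 [0.5094 0.3472 0.0094]
board 0.57 360.8 251.7 [ 0.5501 -0.1446  0.0134]
{'clock': 0.8, 'q': array([ 1.25410000e+00,  2.63845716e-01,  1.60399401e+00,  2.39650384e-05,
        1.27367151e+00, -3.69170696e-02]), 'joint_vel': array([ 3.42360330e-04,  8.16605051e-04,  1.85034686e-03,  4.00333706e-06,
        7.30714679e-04, -3.67417414e-04]), 'joint_torque': array([ 5.58707973e-05, -5.14991355e+01, -3.67688906e+01, -2.85263866e-07,
        5.39197736e-04,  6.65876996e-06]), 'tool_pos': array([0.18640492, 0.64876084, 0.23131958]), 'ee_rot': array([-2.50943959e+00, -1.88994888e+00, -8.43451884e-05]), 'ft_force': array([0.60962153, 0.78351449, 0.8491503 ]), 'torque': array([-0.03380247,  0.06256691,  0.03598108]), 'width': 0.08526787043109348} 0.0187
```

```bash
python3 -c "
import cv2
a=cv2.imread('pics/top0.png')[100:320,130:480];cv2.imwrite('pics/top0c.png',cv2.resize(a,None,fx=2.28,fy=2.28,interpolation=cv2.INTER_CUBIC)[:600,:800])"
```

```text
(no output)
```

View pics/top0c.png

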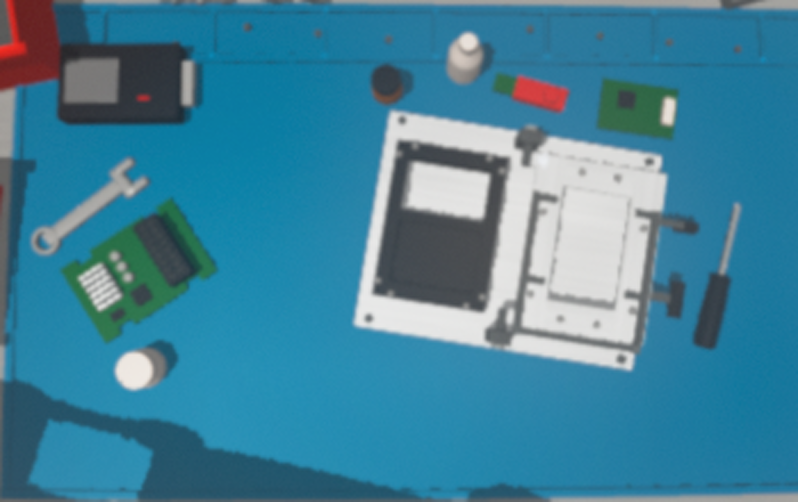

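View pics/side0.png

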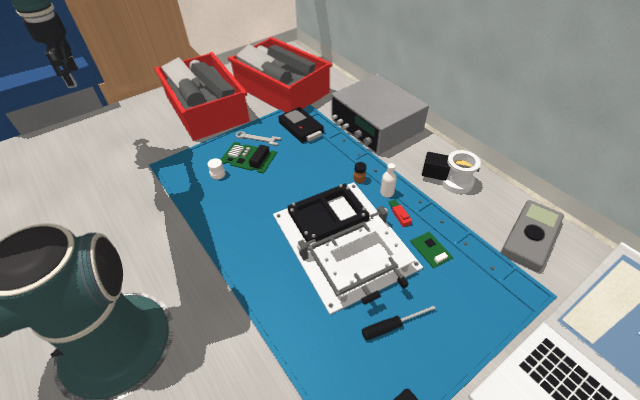

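```bash
python3 - <<'E'
from h import *
import pickle
for c in("top","side"):
    im,d=env.get_image(c)
    C=cloud(c,d,np.ones(d.shape,bool)); 
    mk={}
    for n in("board","connector","handle","keeper_grip","nest","pocket","flipper","hinge"):
        L=env.masks_of(n,c); mk[n]=[(r["confidence"],r["mask"]) for r in L[:3]]
        for cf,m in mk[n]:
            p=cloud(c,d,m)
            if len(p)<5: continue
            rc=cv2.minAreaRect(p[:,:2].astype(np.float32)*1000)
            print(c,n,round(cf,2),len(p),"med",np.median(p,0).round(4),"z",np.percentile(p[:,2],[5,25,50,75,95]).round(4),"rect",np.round(rc[0],1),np.round(rc[1],1),round(rc[2],1))
    pickle.dump((im,d,mk),open(c+".pkl","wb"))
    bm=[m for cf,m in mk["board"]][0]
    p=cloud(c,d,bm)
    q=p[(p[:,2]>0.024)]
    rc=cv2.minAreaRect(q[:,:2].astype(np.float32)*1000); print("conn by z",len(q),np.median(q[:,2]),rc, q.mean(0))
    # foot cloud
    f=C[(abs(C[:,0]-.55)<.25)&(abs(C[:,1]+.09)<.3)&(C[:,2]>-.01)&(C[:,2]<.12)]
    h,e=np.histogram(f[:,2],np.arange(-.002,.09,.003)); print([(round(a,3),int(b)) for a,b in zip(e,h)])
print(env.get_state()["clock"])
E
```

```text
top board 0.67 2111 med [0.5081 0.3385 0.0088] z [0.0053 0.0072 0.0088 0.0173 0.0328] rect [509. 340.] [100.7 151. ] 34.1
top board 0.32 383 med [0.5807 0.3944 0.0105] z [0.0053 0.0092 0.0105 0.0118 0.0135] rect [575.6 397.8] [ 35.9 138.8] 40.1
top connector 0.83 2243 med [0.508  0.339  0.0086] z [0.0048 0.007  0.0086 0.0167 0.0326] rect [507.8 341.5] [104.  157.3] 33.3
top handle 0.92 3494 med [ 0.5131 -0.1703  0.0557] z [0.0509 0.0541 0.0557 0.0585 0.064 ] rect [ 527.7 -177.4] [205.2 211.5] 80.8
top handle 0.55 451 med [0.5808 0.3935 0.0105] z [0.0044 0.0091 0.0105 0.0119 0.0135] rect [577.4 400.1] [ 39.6 145.6] 38.3
top handle 0.23 302 med [0.4005 0.3209 0.05  ] z [0.0145 0.0291 0.05   0.0517 0.0536] rect [402.6 330.3] [51.6 38.9] 53.3
top keeper_grip 0.9 952 med [ 0.496  -0.1812  0.0619] z [0.0115 0.0594 0.0619 0.0634 0.0654] rect [ 499.4 -180.8] [188.  158.3] 80.2
top keeper_grip 0.53 12122 med [ 0.5392 -0.0865  0.0233] z [0.0089 0.0112 0.0233 0.0537 0.0615] rect [ 541.8 -103. ] [361.8 253.3] 80.4
top keeper_grip 0.39 343 med [ 0.7111 -0.1074  0.0201] z [0.0081 0.0164 0.0201 0.0
[... 3437 characters left out ...]
44), (np.float64(0.007), 1712), (np.float64(0.01), 3166), (np.float64(0.013), 867), (np.float64(0.016), 275), (np.float64(0.019), 297), (np.float64(0.022), 595), (np.float64(0.025), 648), (np.float64(0.028), 285), (np.float64(0.031), 156), (np.float64(0.034), 410), (np.float64(0.037), 819), (np.float64(0.04), 131), (np.float64(0.043), 66), (np.float64(0.046), 57), (np.float64(0.049), 134), (np.float64(0.052), 868), (np.float64(0.055), 1691), (np.float64(0.058), 537), (np.float64(0.061), 597), (np.float64(0.064), 285), (np.float64(0.067), 22), (np.float64(0.07), 14), (np.float64(0.073), 15), (np.float64(0.076), 25), (np.float64(0.079), 14), (np.float64(0.082), 12), (np.float64(0.085), 4)]
1.7
```

```bash
cat >> h.py <<'E'
def ortho(cam,im,z,o,th,ext,res=0.001):
    """ext=(x0,x1,y0,y1) in local frame; row 0 = x1 (up), col 0 = y1 (left)"""
    m=env.camera_model(cam);K=np.array(m["intrinsics"]);P=np.array(m["pose"])
    xs=np.arange(ext[1],ext[0],-res);ys=np.arange(ext[3],ext[2],-res)
    X,Y=np.meshgrid(xs,ys,indexing="ij");c,s=np.cos(th),np.sin(th)
    W=np.stack([o[0]+c*X-s*Y,o[1]+s*X+c*Y,np.full_like(X,z)],-1)
    C=(W-P[:3,3])@P[:3,:3];a=C[...,0]/C[...,2];b=C[...,1]/C[...,2];k=1+m["k1"]*(a*a+b*b)
    return cv2.remap(im,(K[0,0]*a*k+K[0,2]).astype(np.float32),(K[1,1]*b*k+K[1,2]).astype(np.float32),cv2.INTER_CUBIC)
E
python3 - <<'E'
from h import *
import pickle
th=np.deg2rad(-9.6);o=(.545,-.082)
for c in("top","side"):
    im,d,mk=pickle.load(open(c+".pkl","rb"))
    # foot edges: whiteness = red channel
    A=cv2.GaussianBlur(ortho(c,im,.011,o,th,(-.2,.2,-.25,.25)),(0,0),1.5)[...,0].astype(float)
    ix=lambda x:int((.2-x)*1000); iy=lambda y:int((.25-y)*1000)
    def edge(prof,c0,w=12):
        g=np.abs(np.gradient(prof))[c0-w:c0+w+1]; g=g-np.percentile(g,40);g[g<0]=0
        k=g.argmax(); s=slice(max(0,k-4),k+5); return (np.arange(c0-w,c0+w+1)[s]*g[s]).sum()/g[s].sum()
    for y in(-.14,-.10,.03,.07,.11,.145):
        lo=iy(y+.012);P=A[:,lo:lo+24].mean(1)
        print(c,"y",y,"x+ edge",round(.2-edge(P,ix(.125))/1000,4),"x- edge",round(.2-edge(P,ix(-.125))/1000,4))
    for x in(-.11,-.07,-.03,.0,.03,.07,.11):
        lo=ix(x+.012);P=A[lo:lo+24].mean(0)
        print(c,"x",x,"y+ edge",round(.25-edge(P,iy(.16))/1000,4),"y- edge",round(.25-edge(P,iy(-.16))/1000,4))
    if c=="top":
        B=np.vstack([ortho(c,im,z,o,th,(-.15,.15,-.22,.18),.001) for z in(.055,.0375)])
        save("ortho.png",B)
E
```

```text
top y -0.14 x+ edge 0.1251 x- edge -0.1268
top y -0.1 x+ edge 0.1243 x- edge -0.1268
top y 0.03 x+ edge 0.1239 x- edge -0.1278
top y 0.07 x+ edge 0.1239 x- edge -0.1279
top y 0.11 x+ edge 0.1237 x- edge -0.1281
top y 0.145 x+ edge 0.1234 x- edge -0.1285
top x -0.11 y+ edge 0.159 y- edge -0.1624
top x -0.07 y+ edge 0.1592 y- edge -0.1582
top x -0.03 y+ edge 0.1597 y- edge -0.1579
top x 0.0 y+ edge 0.1593 y- edge -0.1578
top x 0.03 y+ edge 0.1598 y- edge -0.1579
top x 0.07 y+ edge 0.16 y- edge -0.1694
top x 0.11 y+ edge 0.1602 y- edge -0.1609
side y -0.14 x+ edge 0.1238 x- edge -0.1275
side y -0.1 x+ edge 0.1235 x- edge -0.1277
side y 0.03 x+ edge 0.1218 x- edge -0.1285
side y 0.07 x+ edge 0.1227 x- edge -0.1288
side y 0.11 x+ edge 0.1225 x- edge -0.129
side y 0.145 x+ edge 0.1224 x- edge -0.1291
side x -0.11 y+ edge 0.1553 y- edge -0.1663
side x -0.07 y+ edge 0.1492 y- edge -0.1675
side x -0.03 y+ edge 0.1639 y- edge -0.1652
side x 0.0 y+ edge 0.1642 y- edge -0.1663
side x 0.03 y+ edge 0.1645 y- edge -0.1668
side x 0.07 y+ edge 0.156 y- edge -0.1659
side x 0.11 y+ edge 0.1562 y- edge -0.165
```

View pics/ortho.png

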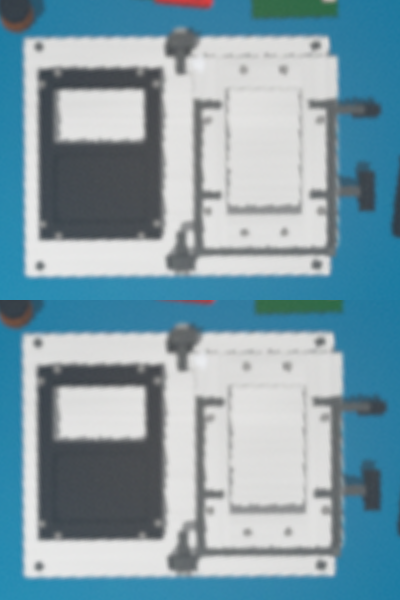

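```bash
cat >> h.py <<'E'
def plan(wps,p0=None,yaw0=None):
    """wps: list of (x,y,z,yawdeg,n rows); tool kept pointing down. Prints rows (mm, deg), along tool axes"""
    s=env.get_state();Rm=R.from_rotvec(s["ee_rot"]).as_matrix()
    p=np.array(s["tool_pos"]) if p0 is None else np.array(p0)
    y=np.degrees(np.arctan2(Rm[1,0],Rm[0,0])) if yaw0 is None else yaw0
    print("at",p.round(4),"yaw",round(y,2),"z axis",Rm[:,2].round(4),"F",s["ft_force"].round(1),"w",round(s["width"],4),"t",s["clock"])
    for (X,Y,Z,W,n) in wps:
        dp=(np.array([X,Y,Z])-p)/n;dw=-((W-y+180)%360-180)/n
        if abs(dw)<1e-3: dw=0
        for i in range(n):
            a=np.radians(y-dw*i);c,sn=np.cos(a),np.sin(a)
            print("%.4f %.4f %.4f wz %.2f"%(c*dp[0]+sn*dp[1],sn*dp[0]-c*dp[1],-dp[2],dw))
            if dw==0: print(" x",n);break
        p=np.array([X,Y,Z]);y=W
E
python3 - <<'E'
from h import *
import pickle
im,d,mk=pickle.load(open("top.pkl","rb"))
p=cloud("top",d,mk["board"][0][1]); a=np.radians(-56);e=np.array([np.cos(a),np.sin(a)])
lx=(p[:,:2]-[.5087,.3402])@e
for l in np.arange(-.075,.08,.01):
    q=p[(lx>=l)&(lx<l+.01),2]; print(round(l,3),np.percentile(q,[10,50,90,98]).round(4) if len(q) else None,end=" ")
print()
plan([(.530,.305,.12,-56,20)])
E
```

```text
-0.075 [0.0055 0.0078 0.0097 0.0105] -0.065 [0.0059 0.0084 0.0173 0.0195] -0.055 [0.0065 0.0139 0.0179 0.0201] -0.045 [0.0064 0.014  0.0181 0.019 ] -0.035 [0.0061 0.0088 0.0179 0.0194] -0.025 [0.0059 0.0078 0.0104 0.0129] -0.015 [0.0066 0.0088 0.0167 0.0184] -0.005 [0.0057 0.0077 0.01   0.0112] 0.005 [0.0053 0.0077 0.0095 0.0103] 0.015 [0.0059 0.0082 0.0295 0.0313] 0.025 [0.0092 0.0314 0.0336 0.0345] 0.035 [0.0288 0.0317 0.0341 0.035 ] 0.045 [0.009  0.0307 0.0332 0.0347] 0.055 [0.0053 0.0074 0.0106 0.0229] 0.065 [0.0054 0.0077 0.0095 0.0107] 0.075 [0.0021 0.0046 0.0065 0.0066] 
at [0.1864 0.6488 0.2313] yaw 73.97 z axis [ 0.  0. -1.] F [ 0.7 -0.1 -0.3] w 0.0854 t 1.7
-0.0118 0.0213 0.0056 wz 6.50
-0.0093 0.0225 0.0056 wz 6.50
-0.0067 0.0234 0.0056 wz 6.50
-0.0040 0.0240 0.0056 wz 6.50
-0.0013 0.0243 0.0056 wz 6.50
0.0015 0.0243 0.0056 wz 6.50
0.0042 0.0239 0.0056 wz 6.50
0.0069 0.0233 0.0056 wz 6.50
0.0095 0.0224 0.0056 wz 6.50
0.0120 0.0211 0.0056 wz 6.50
0.0143 0.0197 0.0056 wz 6.50
0.0164 0.0179 0.0056 wz 6.50
0.0183 0.0159 0.0056 wz 6.50
0.0200 0.0138 0.0056 wz 6.50
0.0215 0.0114 0.0056 wz 6.50
0.0226 0.0089 0.0056 wz 6.50
0.0235 0.0063 0.0056 wz 6.50
0.0240 0.0036 0.0056 wz 6.50
0.0243 0.0009 0.0056 wz 6.50
0.0242 -0.0019 0.0056 wz 6.50
```

Emit:
arm_command --increments '[{"gripper":0.05,"dx":-0.0118,"dy":0.0213,"dz":0.0056,"wz":6.5},{"dx":-0.0093,"dy":0.0225,"dz":0.0056,"wz":6.5},{"dx":-0.0067,"dy":0.0234,"dz":0.0056,"wz":6.5},{"dx":-0.004,"dy":0.024,"dz":0.0056,"wz":6.5},{"dx":-0.0013,"dy":0.0243,"dz":0.0056,"wz":6.5},{"dx":0.0015,"dy":0.0243,"dz":0.0056,"wz":6.5},{"dx":0.0042,"dy":0.0239,"dz":0.0056,"wz":6.5},{"dx":0.0069,"dy":0.0233,"dz":0.0056,"wz":6.5},{"dx":0.0095,"dy":0.0224,"dz":0.0056,"wz":6.5},{"dx":0.012,"dy":0.0211,"dz":0.0056,"wz":6.5},{"dx":0.0143,"dy":0.0197,"dz":0.0056,"wz":6.5},{"dx":0.0164,"dy":0.0179,"dz":0.0056,"wz":6.5},{"dx":0.0183,"dy":0.0159,"dz":0.0056,"wz":6.5},{"dx":0.02,"dy":0.0138,"dz":0.0056,"wz":6.5},{"dx":0.0215,"dy":0.0114,"dz":0.0056,"wz":6.5},{"dx":0.0226,"dy":0.0089,"dz":0.0056,"wz":6.5},{"dx":0.0235,"dy":0.0063,"dz":0.0056,"wz":6.5},{"dx":0.024,"dy":0.0036,"dz":0.0056,"wz":6.5},{"dx":0.0243,"dy":0.0009,"dz":0.0056,"wz":6.5},{"dx":0.0242,"dy":-0.0019,"dz":0.0056,"wz":6.5}]'

```text
validation failed for argument at $.in...
```

Emit:
arm_command --increments '[{"dx":0,"dy":0,"dz":0,"wx":0,"wy":0,"wz":0,"gripper":0.05}]'

```text
clock: 1.78
tool_pos: [0.1864, 0.6487, 0.2313]
ee_rot: [2.509, 1.89, 0.0]
ft_force: [0.5, -0.0, 0.3]
width: 0.0753
```

Emit:
arm_command --increments '[{"dx":-0.0118,"dy":0.0213,"dz":0.0056,"wx":0,"wy":0,"wz":6.5,"gripper":0.05},{"dx":-0.0093,"dy":0.0225,"dz":0.0056,"wx":0,"wy":0,"wz":6.5,"gripper":0.05},{"dx":-0.0067,"dy":0.0234,"dz":0.0056,"wx":0,"wy":0,"wz":6.5,"gripper":0.05},{"dx":-0.004,"dy":0.024,"dz":0.0056,"wx":0,"wy":0,"wz":6.5,"gripper":0.05},{"dx":-0.0013,"dy":0.0243,"dz":0.0056,"wx":0,"wy":0,"wz":6.5,"gripper":0.05},{"dx":0.0015,"dy":0.0243,"dz":0.0056,"wx":0,"wy":0,"wz":6.5,"gripper":0.05},{"dx":0.0042,"dy":0.0239,"dz":0.0056,"wx":0,"wy":0,"wz":6.5,"gripper":0.05},{"dx":0.0069,"dy":0.0233,"dz":0.0056,"wx":0,"wy":0,"wz":6.5,"gripper":0.05},{"dx":0.0095,"dy":0.0224,"dz":0.0056,"wx":0,"wy":0,"wz":6.5,"gripper":0.05},{"dx":0.012,"dy":0.0211,"dz":0.0056,"wx":0,"wy":0,"wz":6.5,"gripper":0.05},{"dx":0.0143,"dy":0.0197,"dz":0.0056,"wx":0,"wy":0,"wz":6.5,"gripper":0.05},{"dx":0.0164,"dy":0.0179,"dz":0.0056,"wx":0,"wy":0,"wz":6.5,"gripper":0.05},{"dx":0.0183,"dy":0.0159,"dz":0.0056,"wx":0,"wy":0,"wz":6.5,"gripper":0.05},{"dx":0.02,"dy":0.0138,"dz":0.0056,"wx":0,"wy":0,"wz":6.5,"gripper":0.05},{"dx":0.0215,"dy":0.0114,"dz":0.0056,"wx":0,"wy":0,"wz":6.5,"gripper":0.05},{"dx":0.0226,"dy":0.0089,"dz":0.0056,"wx":0,"wy":0,"wz":6.5,"gripper":0.05},{"dx":0.0235,"dy":0.0063,"dz":0.0056,"wx":0,"wy":0,"wz":6.5,"gripper":0.05},{"dx":0.024,"dy":0.0036,"dz":0.0056,"wx":0,"wy":0,"wz":6.5,"gripper":0.05},{"dx":0.0243,"dy":0.0009,"dz":0.0056,"wx":0,"wy":0,"wz":6.5,"gripper":0.05},{"dx":0.0242,"dy":-0.0019,"dz":0.0056,"wx":0,"wy":0,"wz":6.5,"gripper":0.05}]'

```text
clock: 3.45
tool_pos: [0.5309, 0.3039, 0.1192]
ee_rot: [-2.769, 1.483, -0.0]
ft_force: [0.0, -0.5, 0.9]
width: 0.0498
```

```bash
python3 - <<'E'
from h import *
plan([(.530,.305,.05,-56,3),(.530,.305,.010,-56,4)])
E
```

```text
at [0.5309 0.3039 0.1192] yaw -56.35 z axis [ 4.e-04  2.e-04 -1.e+00] F [ 0.  -0.5  0.9] w 0.0498 t 3.45
-0.0005 0.0000 0.0231 wz -0.12
-0.0005 0.0000 0.0231 wz -0.12
-0.0005 0.0000 0.0231 wz -0.12
0.0000 -0.0000 0.0100 wz 0.00
 x 4
```

Emit:
arm_command --increments '[{"dx":0,"dy":0,"dz":0.023,"wx":0,"wy":0,"wz":0,"gripper":0.05},{"dx":0,"dy":0,"dz":0.023,"wx":0,"wy":0,"wz":0,"gripper":0.05},{"dx":0,"dy":0,"dz":0.023,"wx":0,"wy":0,"wz":0,"gripper":0.05},{"dx":0,"dy":0,"dz":0.013,"wx":0,"wy":0,"wz":0,"gripper":0.05},{"dx":0,"dy":0,"dz":0.013,"wx":0,"wy":0,"wz":0,"gripper":0.05},{"dx":0,"dy":0,"dz":0.013,"wx":0,"wy":0,"wz":0,"gripper":0.05},{"dx":0,"dy":0,"dz":0,"wx":0,"wy":0,"wz":0,"gripper":0.05}]'

```text
clock: 4.03
tool_pos: [0.5283, 0.3041, 0.0087]
ee_rot: [2.771, -1.474, -0.004]
ft_force: [-1.1, -0.6, -0.9]
width: 0.0502
```

```bash
python3 - <<'E'
from h import *
plan([])
im,d=env.get_image("side");u,v=map(int,proj("side",(.53,.305,.03)))
save("g1.png",cv2.resize(im[v-70:v+60,u-80:u+80],None,fx=4,fy=4,interpolation=cv2.INTER_CUBIC));print(u,v,proj("side",env.get_state()["tool_pos"]))
E
```

```text
at [0.5283 0.3041 0.0087] yaw -56.01 z axis [-0.0035 -0.0019 -1.    ] F [-1.1 -0.6 -0.9] w 0.0502 t 4.0333
258 153 (np.float64(259.29577361619573), np.float64(158.29784365364696))
```

View pics/g1.png

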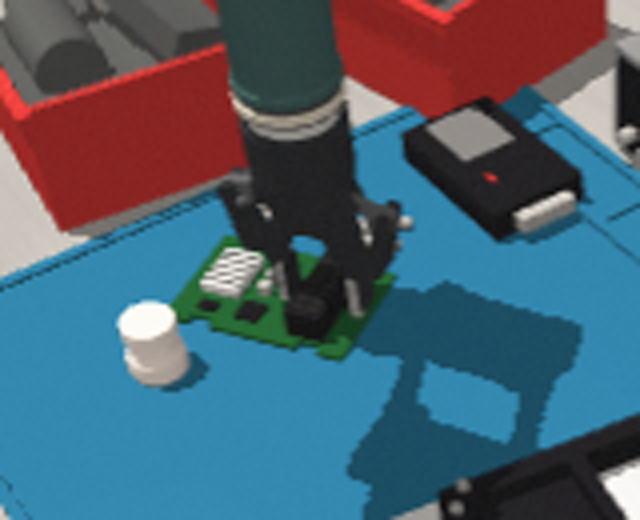

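Emit:
arm_command --increments '[{"dx":0,"dy":0,"dz":0,"wx":0,"wy":0,"wz":0,"gripper":0},{"dx":0,"dy":0,"dz":0,"wx":0,"wy":0,"wz":0,"gripper":0},{"dx":0,"dy":0,"dz":0,"wx":0,"wy":0,"wz":0,"gripper":0},{"dx":0,"dy":0,"dz":0,"wx":0,"wy":0,"wz":0,"gripper":0},{"dx":0,"dy":0,"dz":0,"wx":0,"wy":0,"wz":0,"gripper":0},{"dx":0,"dy":0,"dz":0,"wx":0,"wy":0,"wz":0,"gripper":0}]'

```text
clock: 4.58
tool_pos: [0.5312, 0.3055, 0.0128]
ee_rot: [-2.771, 1.475, -0.002]
ft_force: [-0.4, 0.2, 6.7]
width: 0.0286
```

```bash
python3 - <<'E'
from h import *
# mean fixture estimate
for nm,off in(("top",(-.0019,-.0006)),("side",(-.0028,-.005)),("mean",(-.00235,-.0028))):
    t=np.radians(-9.6);M=np.array([[np.cos(t),-np.sin(t)],[np.sin(t),np.cos(t)]])
    H=np.array([.545,-.082])+M@np.array(off)
    t=np.radians(-9.28);M=np.array([[np.cos(t),-np.sin(t)],[np.sin(t),np.cos(t)]])
    f=lambda x,y:(H+M@np.array([x,y])).round(4)
    print(nm,"hinge",H.round(4),"pocket conn",f(.04,-.082),"handle",f(-.04,-.186),"kg",f(.04,-.186))
C=f(.04,-.082)
plan([(.53,.304,.13,-56,4),(C[0],C[1],.15,-9.3,16)])
E
```

```text
top hinge [ 0.543  -0.0823] pocket conn [ 0.5693 -0.1697] handle [ 0.4736 -0.2594] kg [ 0.5525 -0.2723]
side hinge [ 0.5414 -0.0865] pocket conn [ 0.5677 -0.1738] handle [ 0.4719 -0.2636] kg [ 0.5509 -0.2765]
mean hinge [ 0.5422 -0.0844] pocket conn [ 0.5685 -0.1717] handle [ 0.4727 -0.2615] kg [ 0.5517 -0.2744]
at [0.5312 0.3055 0.0128] yaw -56.04 z axis [ 0.0025  0.0015 -1.    ] F [-0.4  0.2  6.7] w 0.0286 t 4.5833
0.0001 0.0005 -0.0293 wz -0.01
0.0001 0.0005 -0.0293 wz -0.01
0.0001 0.0005 -0.0293 wz -0.01
0.0001 0.0005 -0.0293 wz -0.01
0.0260 0.0146 -0.0012 wz -2.92
0.0252 0.0159 -0.0012 wz -2.92
0.0244 0.0172 -0.0012 wz -2.92
0.0235 0.0184 -0.0012 wz -2.92
0.0225 0.0196 -0.0012 wz -2.92
0.0215 0.0207 -0.0012 wz -2.92
0.0204 0.0218 -0.0012 wz -2.92
0.0193 0.0228 -0.0012 wz -2.92
0.0181 0.0237 -0.0012 wz -2.92
0.0168 0.0246 -0.0012 wz -2.92
0.0156 0.0254 -0.0012 wz -2.92
0.0142 0.0262 -0.0012 wz -2.92
0.0129 0.0269 -0.0012 wz -2.92
0.0115 0.0275 -0.0012 wz -2.92
0.0101 0.0281 -0.0012 wz -2.92
0.0086 0.0285 -0.0012 wz -2.92
```

Emit:
arm_command --increments '[{"dx":0,"dy":0,"dz":-0.02,"wx":0,"wy":0,"wz":0,"gripper":0},{"dx":0,"dy":0,"dz":-0.03,"wx":0,"wy":0,"wz":0,"gripper":0},{"dx":0,"dy":0,"dz":-0.03,"wx":0,"wy":0,"wz":0,"gripper":0},{"dx":0,"dy":0,"dz":-0.037,"wx":0,"wy":0,"wz":0,"gripper":0},{"dx":0.026,"dy":0.0146,"dz":-0.0012,"wx":0,"wy":0,"wz":-2.92,"gripper":0},{"dx":0.0252,"dy":0.0159,"dz":-0.0012,"wx":0,"wy":0,"wz":-2.92,"gripper":0},{"dx":0.0244,"dy":0.0172,"dz":-0.0012,"wx":0,"wy":0,"wz":-2.92,"gripper":0},{"dx":0.0235,"dy":0.0184,"dz":-0.0012,"wx":0,"wy":0,"wz":-2.92,"gripper":0},{"dx":0.0225,"dy":0.0196,"dz":-0.0012,"wx":0,"wy":0,"wz":-2.92,"gripper":0},{"dx":0.0215,"dy":0.0207,"dz":-0.0012,"wx":0,"wy":0,"wz":-2.92,"gripper":0},{"dx":0.0204,"dy":0.0218,"dz":-0.0012,"wx":0,"wy":0,"wz":-2.92,"gripper":0},{"dx":0.0193,"dy":0.0228,"dz":-0.0012,"wx":0,"wy":0,"wz":-2.92,"gripper":0},{"dx":0.0181,"dy":0.0237,"dz":-0.0012,"wx":0,"wy":0,"wz":-2.92,"gripper":0},{"dx":0.0168,"dy":0.0246,"dz":-0.0012,"wx":0,"wy":0,"wz":-2.92,"gripper":0},{"dx":0.0156,"dy":0.0254,"dz":-0.0012,"wx":0,"wy":0,"wz":-2.92,"gripper":0},{"dx":0.0142,"dy":0.0262,"dz":-0.0012,"wx":0,"wy":0,"wz":-2.92,"gripper":0},{"dx":0.0129,"dy":0.0269,"dz":-0.0012,"wx":0,"wy":0,"wz":-2.92,"gripper":0},{"dx":0.0115,"dy":0.0275,"dz":-0.0012,"wx":0,"wy":0,"wz":-2.92,"gripper":0},{"dx":0.0101,"dy":0.0281,"dz":-0.0012,"wx":0,"wy":0,"wz":-2.92,"gripper":0},{"dx":0.0086,"dy":0.0285,"dz":-0.0012,"wx":0,"wy":0,"wz":-2.92,"gripper":0}]'

```text
clock: 6.25
tool_pos: [0.5673, -0.1721, 0.1463]
ee_rot: [-3.131, 0.251, 0.003]
ft_force: [1.5, 0.4, -3.0]
width: 0.0288
```

```bash
python3 - <<'E'
from h import *
plan([(.5685,-.1717,.10,-9.3,4)])
E
```

```text
at [ 0.5673 -0.1721  0.1463] yaw -9.16 z axis [-2.2e-03  6.0e-04 -1.0e+00] F [ 1.5  0.4 -3. ] w 0.0288 t 6.25
0.0003 -0.0001 0.0116 wz 0.03
0.0003 -0.0001 0.0116 wz 0.03
0.0003 -0.0001 0.0116 wz 0.03
0.0003 -0.0001 0.0116 wz 0.03
```

Emit:
arm_command --increments '[{"dx":0,"dy":0,"dz":0.015,"wx":0,"wy":0,"wz":0,"gripper":0},{"dx":0,"dy":0,"dz":0.017,"wx":0,"wy":0,"wz":0,"gripper":0},{"dx":0,"dy":0,"dz":0.015,"wx":0,"wy":0,"wz":0,"gripper":0},{"dx":0,"dy":0,"dz":0,"wx":0,"wy":0,"wz":0,"gripper":0},{"dx":0,"dy":0,"dz":0,"wx":0,"wy":0,"wz":0,"gripper":0}]'

```text
clock: 6.67
tool_pos: [0.5665, -0.1704, 0.0985]
ee_rot: [-3.13, 0.255, 0.007]
ft_force: [-0.3, 0.5, -3.0]
width: 0.0284
```

```bash
python3 - <<'E'
from h import *
import pickle
s=env.get_state();plan([])
tcp=s["tool_pos"];zb=tcp[2]-.0098;zf=zb+.004
t=np.radians(-9.28);M=np.array([[np.cos(t),-np.sin(t)],[np.sin(t),np.cos(t)]])
o=tcp[:2]-M@[.04,0]
V=[]
for c in("top","side"):
    im,d=env.get_image(c);pickle.dump((im,d),open(c+"2.pkl","wb"))
    A=ortho(c,im,zf,o,t,(-.1,.1,-.1,.1),.0005);V.append(A)
    hsv=cv2.cvtColor(A,cv2.COLOR_RGB2HSV);g=((hsv[...,0]>40)&(hsv[...,0]<80)&(hsv[...,1]>90)).astype(np.uint8)
    # edge extents: fraction of green by row/col
    ys=np.arange(.1,-.1,-.0005)
    def ext(lo,hi,ax):  # lo..hi in other axis
        i0,i1=int((.1-hi)/.0005),int((.1-lo)/.0005)
        pr=(g[i0:i1].mean(0) if ax=="y" else g[:,i0:i1].mean(1))
        k=np.nonzero(pr>.5)[0]; return ys[k[0]].round(4),ys[k[-1]].round(4)
    for lo,hi in((-.025,-.005),(-.005,.015),(.01,.025),(.058,.072),(-.07,-.06)): print(c,"y ext at x",lo,ext(lo,hi,"y"))
    for lo,hi in((-.04,-.03),(-.02,0),(0,.02),(.03,.04)): print(c,"x ext at y",lo,ext(lo,hi,"x"))
    p=cloud(c,d,np.ones(d.shape,bool));l=(p[:,:2]-o)@M
    q=p[(abs(l[:,0]+.045)<.02)&(abs(l[:,1])<.04)&(p[:,2]>.07)&(p[:,2]<.13)];print("z -x half",np.percentile(q[:,2],[5,25,50,75]).round(4),"expect face",round(zf,4))
save("hold.png",np.hstack(V))
E
```

```text
at [ 0.5665 -0.1704  0.0985] yaw -9.32 z axis [-0.0045  0.0015 -1.    ] F [-0.3  0.5 -3. ] w 0.0284 t 6.6667
top y ext at x -0.025 (np.float64(0.048), np.float64(0.0035))
top y ext at x -0.005 (np.float64(0.0475), np.float64(0.004))
top y ext at x 0.01 (np.float64(0.0475), np.float64(0.0085))
top y ext at x 0.058 (np.float64(0.0475), np.float64(0.0135))
top y ext at x -0.07 (np.float64(0.048), np.float64(-0.0105))Traceback (most recent call last):
  File "<stdin>", line 19, in <module>
  File "<stdin>", line 17, in ext
IndexError: index 0 is out of bounds for axis 0 with size 0
```

```bash
cat > m.py <<'E'
from h import *
import pickle
def run(tag,name):
    s=env.get_state();plan([])
    tcp=s["tool_pos"];zb=tcp[2]-.0098;zf=zb+.004
    t=np.radians(-9.28);M=np.array([[np.cos(t),-np.sin(t)],[np.sin(t),np.cos(t)]])
    o=tcp[:2]-M@[.04,0];V=[]
    for c in("top","side"):
        im,d=env.get_image(c) if tag is None else pickle.load(open(c+tag,"rb"))
        A=ortho(c,im,zf,o,t,(-.1,.1,-.1,.1),.0005);V.append(A)
        hsv=cv2.cvtColor(A,cv2.COLOR_RGB2HSV);g=((hsv[...,0]>40)&(hsv[...,0]<80)&(hsv[...,1]>90)).astype(np.uint8)
        ys=np.arange(.1,-.1,-.0005)
        def ext(lo,hi,ax):
            i0,i1=int((.1-hi)/.0005),int((.1-lo)/.0005)
            pr=(g[i0:i1].mean(0) if ax=="y" else g[:,i0:i1].mean(1))
            k=np.nonzero(pr>.5)[0]; return (float(ys[k[0]].round(4)),float(ys[k[-1]].round(4))) if len(k) else None
        print(c,"y ext",[(lo,ext(lo,hi,"y")) for lo,hi in((-.07,-.06),(-.03,-.02),(-.02,0),(0,.015),(.058,.072))])
        print(c,"x ext",[(lo,ext(lo,hi,"x")) for lo,hi in((-.04,-.03),(-.03,-.02),(-.02,0),(0,.02),(.02,.03),(.03,.04))])
        p=cloud(c,d,np.ones(d.shape,bool));l=(p[:,:2]-o)@M
        for x in(-.07,-.02,0.01,.065):
            q=p[(abs(l[:,0]-x)<.006)&(abs(l[:,1])<.045)&(abs(p[:,2]-zf)<.012)];print("z at",x,len(q),np.percentile(q[:,2],[25,50,75]).round(4) if len(q) else 0,end=" ")
        print("expect face",round(zf,4))
    save(name,np.hstack(V))
E
python3 -c "
import m,os
from h import *
import pickle
im,d=env.get_image('top');pickle.dump((im,d),open('top2.pkl','wb'));im,d=env.get_image('side');pickle.dump((im,d),open('side2.pkl','wb'))
m.run('2.pkl','hold.png')"
```

```text
at [ 0.5692 -0.171   0.1015] yaw -9.29 z axis [ 1.4e-03 -5.0e-04 -1.0e+00] F [ 0.7  0.5 -2.7] w 0.0285 t 6.8167
top y ext [(-0.07, (0.0485, -0.01)), (-0.03, (0.048, -0.009)), (-0.02, (0.048, 0.0045)), (0, (0.048, 0.0045)), (0.058, (0.0475, 0.0135))]
top x ext [(-0.04, None), (-0.03, None), (-0.02, (-0.063, -0.069)), (0, (0.018, -0.0725)), (0.02, (0.0715, -0.0725)), (0.03, (0.0715, -0.0725))]
z at -0.07 106 [0.093  0.0943 0.0952] z at -0.02 122 [0.0934 0.0945 0.0955] z at 0.01 82 [0.0933 0.0942 0.0954] z at 0.065 63 [0.0931 0.0943 0.095 ] expect face 0.0957
side y ext [(-0.07, (0.049, -0.0525)), (-0.03, (0.0495, -0.052)), (-0.02, (0.0495, -0.052)), (0, (0.049, -0.0525)), (0.058, (-0.03, -0.0525))]
side x ext [(-0.04, (0.072, -0.075)), (-0.03, (0.0715, -0.0755)), (-0.02, (0.0715, -0.0755)), (0, (0.0205, -0.075)), (0.02, (0.0205, -0.075)), (0.03, (0.0725, -0.0755))]
z at -0.07 182 [0.0944 0.0954 0.0963] z at -0.02 183 [0.0947 0.0959 0.0973] z at 0.01 177 [0.0948 0.0956 0.0964] z at 0.065 43 [0.0954 0.096  0.0966] expect face 0.0957
```

View pics/hold.png

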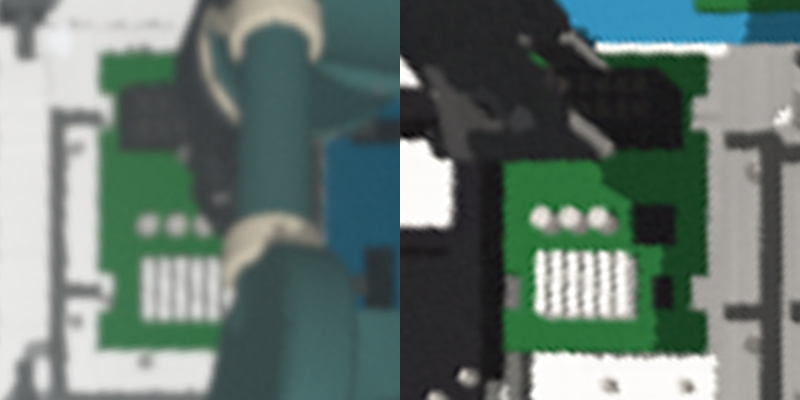

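```bash
python3 - <<'E'
from h import *
import pickle
for c in("top","side"):
    im,d=env.get_image(c);pickle.dump((im,d),open(c+"2.pkl","wb"))
plan([]);s=env.get_state();tcp=s["tool_pos"];zf=tcp[2]-.0058
t=np.radians(-9.28);M=np.array([[np.cos(t),-np.sin(t)],[np.sin(t),np.cos(t)]]);o=tcp[:2]-M@[.04,0]
def edge(pr,pos,w=.006,res=.0005,x1=.1):
    c0=int((x1-pos)/res);n=int(w/res);g=np.abs(np.gradient(pr));g=g[c0-n:c0+n+1];g=g-g.min();k=g.argmax();sl=slice(max(0,k-4),k+5)
    return round(1000*(x1-res*(np.arange(c0-n,c0+n+1)[sl]*g[sl]).sum()/g[sl].sum()),2),round(g.max(),1)
for c in("top","side"):
    im,d=pickle.load(open(c+"2.pkl","rb"))
    # redness channel separates green from white/black poorly; use saturation
    A=cv2.GaussianBlur(ortho(c,im,zf,o,t,(-.1,.1,-.1,.1),.0005),(0,0),1.5).astype(float)
    G=A[...,1]-A[...,0]
    ix=lambda x:int((.1-x)/.0005)
    for nm,lo,hi in(("A",-.03,-.005),("B",.0,.02)):
        P=G[ix(hi):ix(lo)].mean(0);print(c,nm,"y+",edge(P,.05),"y-",edge(P,-.05))
    for lo,hi in((-.04,-.03),(-.025,-.005),(.005,.02),(.025,.04)):
        P=G[:,ix(hi):ix(lo)].mean(1);print(c,lo,"x+",edge(P,.075),"x-",edge(P,-.075))
    im,d,_=pickle.load(open(c+".pkl","rb"))
    # pins: in hinge frame with origin tcp target pocket
    H=np.array([.5422,-.0844]);pk=H+M@[0,-.082]
    B=ortho(c,im,.059,pk,t,(-.1,.1,-.1,.1),.0005);save("pk_%s.png"%c,B)
    g=cv2.cvtColor(B,cv2.COLOR_RGB2GRAY).astype(np.float32)
    hp=cv2.GaussianBlur(g,(0,0),12)-cv2.GaussianBlur(g,(0,0),3)
    for nm,x,y in(("T1",.08,.02),("T2",.08,-.02),("B1",-.08,.02),("B2",-.08,-.02),("L1",.03,.057),("L2",-.06,.057),("R1",.03,-.057),("R2",-.06,-.057)):
        r0,c0=ix(x),ix(y);n=16;S=hp[max(0,r0-n):r0+n,max(0,c0-n):c0+n];k=np.unravel_index(S.argmax(),S.shape)
        print(c,nm,"pin x %.1f y %.1f (%.0f)"%(100-.5*(max(0,r0-n)+k[0]),100-.5*(max(0,c0-n)+k[1]),S.max()))
a=cv2.imread("pics/pk_top.png");b=cv2.imread("pics/pk_side.png");cv2.imwrite("pics/pk.png",np.hstack([a,b]))
print("target pocket",pk, "tcp-conn target",(tcp[:2]-(pk+M@[.04,0])).round(4))
E
```

```text
at [ 0.5694 -0.171   0.1018] yaw -9.28 z axis [ 2.1e-03 -8.0e-04 -1.0e+00] F [ 0.5 -0.5 -2.8] w 0.0288 t 6.9167
top A y+ (np.float64(49.51), np.float64(4.6)) y- (np.float64(-55.17), np.float64(0.4))
top B y+ (np.float64(49.11), np.float64(4.5)) y- (np.float64(-54.65), np.float64(2.0))
top -0.04 x+ (np.float64(79.06), np.float64(0.2)) x- (np.float64(-70.46), np.float64(0.2))
top -0.025 x+ (np.float64(80.2), np.float64(0.7)) x- (np.float64(-72.96), np.float64(1.2))
top 0.005 x+ (np.float64(74.09), np.float64(2.7)) x- (np.float64(-72.98), np.float64(5.1))
top 0.025 x+ (np.float64(74.47), np.float64(4.8)) x- (np.float64(-72.62), np.float64(5.0))
top T1 pin x 82.0 y 22.0 (35)
top T2 pin x 81.5 y -17.5 (41)
top B1 pin x -80.0 y 22.0 (41)
top B2 pin x -80.0 y -17.5 (42)
top L1 pin x 29.5 y 65.0 (34)
top L2 pin x -57.5 y 65.0 (24)
top R1 pin x 22.5 y -64.0 (29)
top R2 pin x -67.5 y -64.0 (28)
side A y+ (np.float64(48.54), np.float64(9.3)) y- (np.float64(-53.04), np.float64(6.3))
side B y+ (np.float64(48.54), np.float64(8.7)) y- (np.float64(-53.42), np.float64(5.8))
side -0.04 x+ (np.float64(78.44), np.float64(14.0)) x- (np.float64(-75.53), np.float64(6.5))
side -0.025 x+ (np.float64(78.47), np.float64(11.5)) x- (np.float64(-75.1), np.float64(10.4))
side 0.005 x+ (np.float64(80.09), np.float64(1.4)) x- (np.float64(-75.02), np.float64(10.2))
side 0.025 x+ (np.float64(76.18), np.float64(1.4)) x- (np.float64(-75.04), np.float64(9.8))
side T1 pin x 80.5 y 16.5 (75)
side T2 pin x 79.0 y -24.0 (76)
side B1 pin x -81.0 y 16.0 (78)
side B2 pin x -82.0 y -24.0 (79)
side L1 pin x 22.5 y 61.5 (51)
side L2 pin x -67.5 y 61.0 (56)
side R1 pin x 28.5 y -62.5 (36)
side R2 pin x -61.0 y -62.0 (39)
target pocket [ 0.52897673 -0.16532679] tcp-conn target [0.001  0.0008]
```

View pics/pk.png

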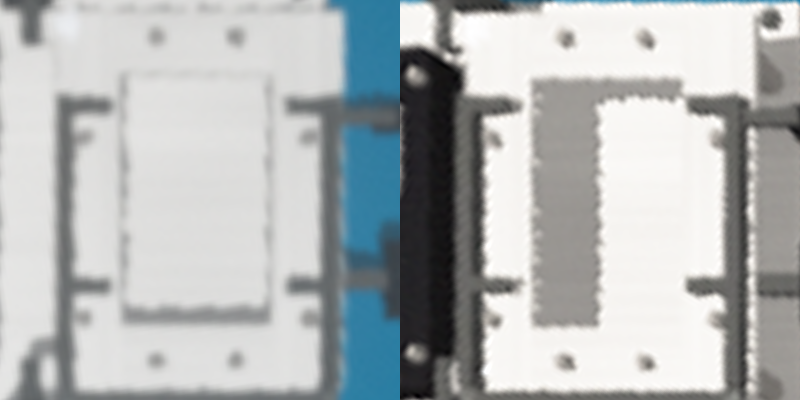

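Emit:
arm_command --increments '[{"dx":-0.0004,"dy":0,"dz":0.009,"wx":0,"wy":0,"wz":0,"gripper":0},{"dx":-0.0004,"dy":0,"dz":0.009,"wx":0,"wy":0,"wz":0,"gripper":0},{"dx":0,"dy":0,"dz":0.008,"wx":0,"wy":0,"wz":0,"gripper":0},{"dx":0,"dy":0,"dz":0,"wx":0,"wy":0,"wz":0,"gripper":0},{"dx":0,"dy":0,"dz":0,"wx":0,"wy":0,"wz":0,"gripper":0},{"dx":0,"dy":0,"dz":0,"wx":0,"wy":0,"wz":0,"gripper":0},{"dx":0,"dy":0,"dz":0,"wx":0,"wy":0,"wz":0,"gripper":0}]'

```text
clock: 7.5
tool_pos: [0.568, -0.1709, 0.0747]
ee_rot: [3.131, -0.255, 0.001]
ft_force: [-0.4, 0.4, -2.1]
width: 0.0285
```

```bash
python3 - <<'E'
from h import *
import pickle
plan([]);s=env.get_state();tcp=s["tool_pos"];zf=.0635
t=np.radians(-9.28);M=np.array([[np.cos(t),-np.sin(t)],[np.sin(t),np.cos(t)]])
H=np.array([.5422,-.0844]);pk=H+M@[0,-.082]
print("tcp conn offset local",(M.T@(tcp[:2]-pk)-[.04,0]).round(4),"face z",tcp[2]-.0058)
V=[]
for c in("top","side"):
    im,d=env.get_image(c);pickle.dump((im,d),open(c+"3.pkl","wb"))
    im0=pickle.load(open(c+".pkl","rb"))[0]
    V.append(np.vstack([ortho(c,i,zf,pk,t,(-.1,.1,-.1,.1),.00067) for i in(im,im0)]))
save("low.png",np.hstack(V));print(V[0].shape)
E
```

```text
at [ 0.568  -0.1709  0.0747] yaw -9.31 z axis [ 5.e-04 -2.e-04 -1.e+00] F [-0.4  0.4 -2.1] w 0.0285 t 7.5
tcp conn offset local [-0.0006  0.0008] face z 0.06891185099272815
(598, 299, 3)
```

View pics/low.png

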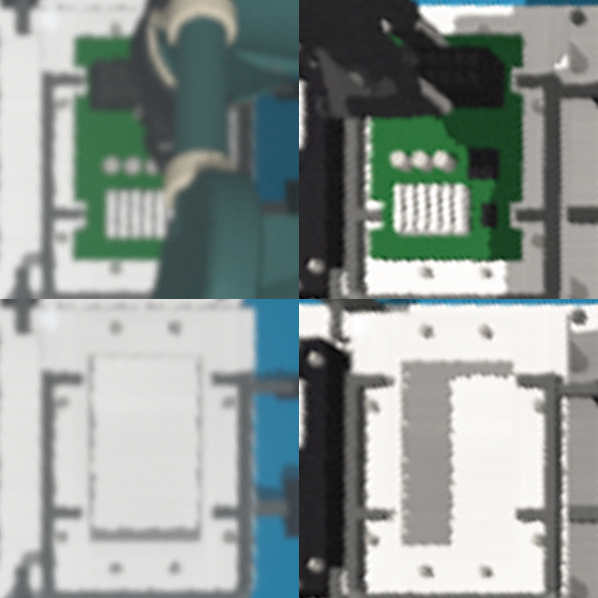

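```bash
python3 - <<'E'
from h import *
import pickle
t=np.radians(-9.28);M=np.array([[np.cos(t),-np.sin(t)],[np.sin(t),np.cos(t)]])
def rect(q): 
    r=cv2.minAreaRect(q[:,:2].astype(np.float32)*1000);return np.round(r[0],1),np.round(r[1],1)
for c in("top","side"):
    K=np.array(env.camera_model(c)["intrinsics"]);print(c,"f",K[0,0],"k1",env.camera_model(c)["k1"])
    im,d,mk=pickle.load(open(c+".pkl","rb"))
    p=cloud(c,d,np.ones(d.shape,bool));
    for nm,x,y,r,z in(("pot",.40,.325,.04,.044),("jar",.695,.04,.03,.05),("prog",.68,.36,.1,.028),("conn",.53,.305,.05,.028)):
        q=p[(np.hypot(p[:,0]-x,p[:,1]-y)<r)&(p[:,2]>z)&(p[:,2]<z+.02)];print(c,nm,len(q),rect(q) if len(q)>5 else 0,np.median(q[:,2]).round(4) if len(q) else 0)
    # flat planes bias: mat
    for tag,z0 in(("2.pkl",.0957),("3.pkl",.0689)):
        im,d=pickle.load(open(c+tag,"rb"))
        hsv=cv2.cvtColor(im,cv2.COLOR_RGB2HSV);g=(hsv[...,0]>40)&(hsv[...,0]<80)&(hsv[...,1]>90)
        q=cloud(c,d,g);o=np.array([.529,-.1653]);l=(q[:,:2]-o)@M
        k=(abs(l[:,0])<.1)&(abs(l[:,1])<.075)&(abs(q[:,2]-z0)<.006);l=l[k]*1000;zz=q[k,2]
        print(c,tag,len(l),"z",np.median(zz).round(4),"x",np.percentile(l[:,0],[1,99]).round(1),"y",np.percentile(l[:,1],[1,99]).round(1))
E
```

```text
top f 361.3926876946391 k1 -0.05403259366515046
top pot 209 (array([397.9, 327.6]), array([38.6, 37.1])) 0.0513
top jar 74 (array([711.1,  56.4]), array([23. , 22.6])) 0.0581
top prog 1800 (array([719., 364.]), array([165.8,  89.2])) 0.0338
top conn 390 (array([531.1, 307.4]), array([81.6, 31. ])) 0.0317
top 2.pkl 604 z 0.0955 x [-70.   72.4] y [-7.2 48.3]
top 3.pkl 553 z 0.0688 x [-71.   71.4] y [-3.5 48.3]
side f 387.06845024852413 k1 0.02816757399919117
side pot 125 (array([396.5, 324.9]), array([40.8, 38.6])) 0.0508
side jar 64 (array([710.8,  50.8]), array([19.6, 30.8])) 0.0578
side prog 744 (array([720.5, 364.9]), array([162. ,  93.6])) 0.0331
side conn 189 (array([529.7, 302.6]), array([80.9, 32.1])) 0.0315
side 2.pkl 1233 z 0.0964 x [-72.9  72.1] y [-50.7  48.1]
side 3.pkl 1190 z 0.0696 x [-74.2  71.4] y [-51.1  46.6]
```

Emit:
arm_command --increments '[{"dx":0.0005,"dy":0.001,"dz":0.001,"wx":0,"wy":0,"wz":0,"gripper":0},{"dx":0,"dy":0,"dz":0.002,"wx":0,"wy":0,"wz":0,"gripper":0},{"dx":0,"dy":0,"dz":0.002,"wx":0,"wy":0,"wz":0,"gripper":0},{"dx":0,"dy":0,"dz":0,"wx":0,"wy":0,"wz":0,"gripper":0},{"dx":0,"dy":0,"dz":0,"wx":0,"wy":0,"wz":0,"gripper":0}]'

```text
clock: 8.02
tool_pos: [0.5678, -0.1718, 0.0692]
ee_rot: [-3.131, 0.255, 0.001]
ft_force: [-0.1, 0.2, -2.3]
width: 0.0287
```

Emit:
arm_command --increments '[{"dx":0,"dy":0,"dz":0.0015,"wx":0,"wy":0,"wz":0,"gripper":0},{"dx":0,"dy":0,"dz":0.001,"wx":0,"wy":0,"wz":0,"gripper":0},{"dx":0,"dy":0,"dz":0.001,"wx":0,"wy":0,"wz":0,"gripper":0},{"dx":0,"dy":0,"dz":0,"wx":0,"wy":0,"wz":0,"gripper":0},{"dx":0,"dy":0,"dz":0,"wx":0,"wy":0,"wz":0,"gripper":0}]'

```text
clock: 8.43
tool_pos: [0.568, -0.1718, 0.0659]
ee_rot: [-3.131, 0.255, 0.0]
ft_force: [0.2, -0.6, -2.3]
width: 0.0287
```

Emit:
arm_command --increments '[{"dx":0,"dy":0,"dz":0.001,"wx":0,"wy":0,"wz":0,"gripper":0},{"dx":0,"dy":0,"dz":0.001,"wx":0,"wy":0,"wz":0,"gripper":0},{"dx":0,"dy":0,"dz":0,"wx":0,"wy":0,"wz":0,"gripper":0},{"dx":0,"dy":0,"dz":0,"wx":0,"wy":0,"wz":0,"gripper":0}]'

```text
clock: 8.77
tool_pos: [0.5683, -0.1719, 0.0648]
ee_rot: [3.131, -0.255, 0.001]
ft_force: [-2.3, 0.5, 3.7]
width: 0.0286
```

Emit:
arm_command --increments '[{"dx":0,"dy":0,"dz":0,"wx":0,"wy":0,"wz":0,"gripper":0.045},{"dx":0,"dy":0,"dz":0,"wx":0,"wy":0,"wz":0,"gripper":0.045},{"dx":0,"dy":0,"dz":0,"wx":0,"wy":0,"wz":0,"gripper":0.045},{"dx":0,"dy":0,"dz":0,"wx":0,"wy":0,"wz":0,"gripper":0.045},{"dx":0,"dy":0,"dz":-0.02,"wx":0,"wy":0,"wz":0,"gripper":0.045},{"dx":0,"dy":0,"dz":-0.03,"wx":0,"wy":0,"wz":0,"gripper":0.045},{"dx":0,"dy":0,"dz":-0.03,"wx":0,"wy":0,"wz":0,"gripper":0.045}]'

```text
clock: 9.35
tool_pos: [0.5668, -0.1714, 0.1432]
ee_rot: [-3.13, 0.255, 0.006]
ft_force: [0.4, -0.3, 0.4]
width: 0.0453
```

```bash
cat >> h.py <<'E'
_t=np.radians(-9.28);HM=np.array([[np.cos(_t),-np.sin(_t)],[np.sin(_t),np.cos(_t)]]);H0=np.array([.5422,-.0844])
def L(x,y): return tuple(H0+HM@np.array([x,y]))   # hinge-local -> world
def loc(p): return (HM.T@(np.array(p)[:2]-H0)).round(4)
E
python3 - <<'E'
from h import *
plan([(*L(.008,-.186),.14,-99.3,15),(*L(.008,-.186),.045,-99.3,5)])
im,d=env.get_image("side");u,v=map(int,proj("side",(.53,-.17,.05)))
a=ortho("side",im,.059,L(0,-.082),np.radians(-9.28),(-.1,.1,-.12,.1),.0006)
save("seat.png",np.hstack([cv2.resize(im[v-60:v+60,u-70:u+70],(420,360),interpolation=cv2.INTER_CUBIC),cv2.resize(a,(366,360))]))
im,d,mk=pickle.load(open("side.pkl","rb")) if 0 else (im,d,0)
p=cloud("side",d,np.ones(d.shape,bool));l=(p[:,:2]-np.array(L(0,-.082)))@HM
for x,y in((-.068,0),(-.02,.03),(-.02,-.03),(.065,-.03),(.04,-.02)):
    q=p[(np.hypot(l[:,0]-x,l[:,1]-y)<.008)];print(x,y,np.median(q[:,2]).round(4))
E
```

```text
at [ 0.5668 -0.1714  0.1432] yaw -9.31 z axis [-0.0034  0.0012 -1.    ] F [ 0.4 -0.3  0.4] w 0.0453 t 9.35
-0.0020 0.0069 0.0002 wz 6.00
-0.0013 0.0071 0.0002 wz 6.00
-0.0005 0.0072 0.0002 wz 6.00
0.0002 0.0072 0.0002 wz 6.00
0.0010 0.0072 0.0002 wz 6.00
0.0017 0.0070 0.0002 wz 6.00
0.0025 0.0068 0.0002 wz 6.00
0.0031 0.0065 0.0002 wz 6.00
0.0038 0.0061 0.0002 wz 6.00
0.0044 0.0057 0.0002 wz 6.00
0.0050 0.0052 0.0002 wz 6.00
0.0055 0.0047 0.0002 wz 6.00
0.0060 0.0041 0.0002 wz 6.00
0.0064 0.0034 0.0002 wz 6.00
0.0067 0.0027 0.0002 wz 6.00
-0.0000 0.0000 0.0190 wz 0.00
 x 5
-0.068 0 0.0594
-0.02 0.03 0.0598
-0.02 -0.03 0.0605
0.065 -0.03 0.3474
0.04 -0.02 0.5308
```

View pics/seat.png

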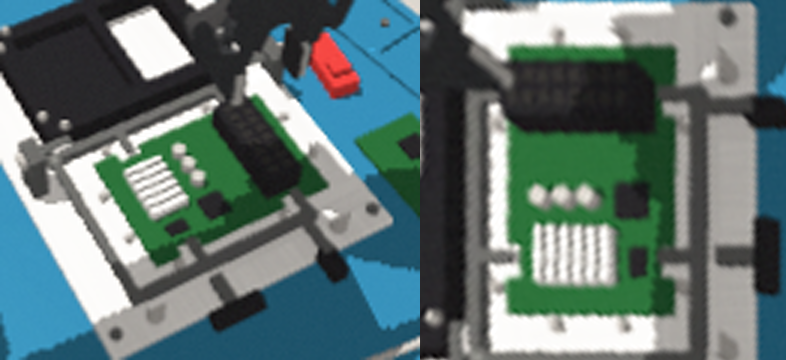

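Emit:
arm_command --increments '[{"dx":-0.002,"dy":0.0069,"dz":0,"wx":0,"wy":0,"wz":6,"gripper":0},{"dx":-0.0013,"dy":0.0071,"dz":0,"wx":0,"wy":0,"wz":6,"gripper":0},{"dx":-0.0005,"dy":0.0072,"dz":0,"wx":0,"wy":0,"wz":6,"gripper":0},{"dx":0.0002,"dy":0.0072,"dz":0,"wx":0,"wy":0,"wz":6,"gripper":0},{"dx":0.001,"dy":0.0072,"dz":0,"wx":0,"wy":0,"wz":6,"gripper":0},{"dx":0.0017,"dy":0.007,"dz":0,"wx":0,"wy":0,"wz":6,"gripper":0},{"dx":0.0025,"dy":0.0068,"dz":0,"wx":0,"wy":0,"wz":6,"gripper":0},{"dx":0.0031,"dy":0.0065,"dz":0,"wx":0,"wy":0,"wz":6,"gripper":0},{"dx":0.0038,"dy":0.0061,"dz":0,"wx":0,"wy":0,"wz":6,"gripper":0},{"dx":0.0044,"dy":0.0057,"dz":0,"wx":0,"wy":0,"wz":6,"gripper":0},{"dx":0.005,"dy":0.0052,"dz":0,"wx":0,"wy":0,"wz":6,"gripper":0},{"dx":0.0055,"dy":0.0047,"dz":0,"wx":0,"wy":0,"wz":6,"gripper":0},{"dx":0.006,"dy":0.0041,"dz":0,"wx":0,"wy":0,"wz":6,"gripper":0},{"dx":0.0064,"dy":0.0034,"dz":0,"wx":0,"wy":0,"wz":6,"gripper":0},{"dx":0.0067,"dy":0.0027,"dz":0,"wx":0,"wy":0,"wz":6,"gripper":0},{"dx":0,"dy":0,"dz":0,"wx":0,"wy":0,"wz":0,"gripper":0},{"dx":0,"dy":0,"dz":0,"wx":0,"wy":0,"wz":0,"gripper":0}]'

```text
clock: 10.82
tool_pos: [0.5214, -0.2697, 0.1438]
ee_rot: [-2.036, 2.392, 0.0]
ft_force: [0.5, 0.2, 0.2]
width: 0.0001
```

```bash
python3 - <<'E'
from h import *
print(loc(env.get_state()["tool_pos"]))
plan([(*L(.008,-.186),.045,-99.3,5)])
E
```

```text
[ 0.0093 -0.1863]
at [ 0.5214 -0.2697  0.1438] yaw -99.19 z axis [ 1.e-04  1.e-04 -1.e+00] F [0.5 0.2 0.2] w 0.0001 t 10.8167
-0.0001 0.0003 0.0198 wz 0.02
-0.0001 0.0003 0.0198 wz 0.02
-0.0001 0.0003 0.0198 wz 0.02
-0.0001 0.0003 0.0198 wz 0.02
-0.0001 0.0003 0.0198 wz 0.02
```

Emit:
arm_command --increments '[{"dx":0,"dy":0,"dz":0.025,"wx":0,"wy":0,"wz":0,"gripper":0},{"dx":0,"dy":0,"dz":0.025,"wx":0,"wy":0,"wz":0,"gripper":0},{"dx":0,"dy":0,"dz":0.025,"wx":0,"wy":0,"wz":0,"gripper":0},{"dx":0,"dy":0,"dz":0.024,"wx":0,"wy":0,"wz":0,"gripper":0},{"dx":0,"dy":0,"dz":0,"wx":0,"wy":0,"wz":0,"gripper":0},{"dx":0,"dy":-0.005,"dz":0,"wx":0,"wy":0,"wz":0,"gripper":0},{"dx":0,"dy":-0.004,"dz":0,"wx":0,"wy":0,"wz":0,"gripper":0},{"dx":0,"dy":-0.004,"dz":0,"wx":0,"wy":0,"wz":0,"gripper":0},{"dx":0,"dy":-0.004,"dz":0,"wx":0,"wy":0,"wz":0,"gripper":0},{"dx":0,"dy":-0.004,"dz":0,"wx":0,"wy":0,"wz":0,"gripper":0},{"dx":0,"dy":-0.004,"dz":0,"wx":0,"wy":0,"wz":0,"gripper":0},{"dx":0,"dy":0,"dz":0,"wx":0,"wy":0,"wz":0,"gripper":0}]'

```text
clock: 11.82
tool_pos: [0.5475, -0.2742, 0.0459]
ee_rot: [-2.033, 2.393, -0.003]
ft_force: [-0.3, 0.1, -0.8]
width: -0.0001
```

```bash
python3 - <<'E'
from h import *
s=env.get_state();print(loc(s["tool_pos"]),HM.T@s["ft_force"][:2])
E
```

```text
[ 0.0359 -0.1864] [-0.31593731  0.06744731]
```

Emit:
arm_command --increments '[{"dx":0,"dy":-0.002,"dz":0,"wx":0,"wy":0,"wz":0,"gripper":0},{"dx":0,"dy":-0.002,"dz":0,"wx":0,"wy":0,"wz":0,"gripper":0}]'

```text
clock: 11.98
tool_pos: [0.5499, -0.2743, 0.0451]
ee_rot: [2.034, -2.394, -0.001]
ft_force: [-2.9, 0.1, 1.3]
width: -0.0
```

```bash
python3 - <<'E'
from h import *
s=env.get_state();print(loc(s["tool_pos"]),HM.T@s["ft_force"][:2])
for c in("top","side"):
    im,d=env.get_image(c)
    a=ortho(c,im,.059,L(.03,-.16),np.radians(-9.28),(-.08,.06,-.06,.06),.0004);save("k_%s.png"%c,a)
a=cv2.imread("pics/k_top.png");b=cv2.imread("pics/k_side.png");cv2.imwrite("pics/k.png",np.hstack([a,b]))
E
```

```text
[ 0.0382 -0.1862] [-2.86143077 -0.36169492]
```

View pics/k.png

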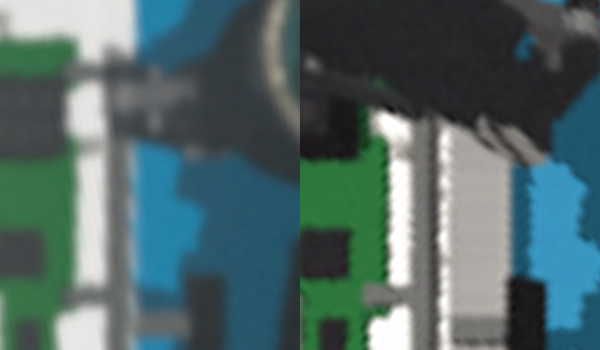

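Emit:
arm_command --increments '[{"dx":0,"dy":-0.0015,"dz":0,"wx":0,"wy":0,"wz":0,"gripper":0},{"dx":0,"dy":-0.0015,"dz":0,"wx":0,"wy":0,"wz":0,"gripper":0}]'

```text
clock: 12.25
tool_pos: [0.551, -0.2744, 0.0447]
ee_rot: [2.033, -2.392, -0.006]
ft_force: [-10.5, 0.0, 7.9]
width: 0.0003
```

Emit:
arm_command --increments '[{"dx":0,"dy":-0.001,"dz":0,"wx":0,"wy":0,"wz":0,"gripper":0},{"dx":0,"dy":0,"dz":0,"wx":0,"wy":0,"wz":0,"gripper":0}]'

```text
clock: 12.42
tool_pos: [0.551, -0.2744, 0.0447]
ee_rot: [2.032, -2.391, -0.009]
ft_force: [-9.5, 0.4, 8.1]
width: 0.0003
```

Emit:
arm_command --increments '[{"dx":0,"dy":0.01,"dz":0,"wx":0,"wy":0,"wz":0,"gripper":0},{"dx":0,"dy":0,"dz":-0.02,"wx":0,"wy":0,"wz":0,"gripper":0},{"dx":0,"dy":0,"dz":-0.03,"wx":0,"wy":0,"wz":0,"gripper":0},{"dx":0,"dy":0.02,"dz":-0.01,"wx":0,"wy":0,"wz":0,"gripper":0.024},{"dx":0,"dy":0.022,"dz":0,"wx":0,"wy":0,"wz":0,"gripper":0.024},{"dx":0,"dy":0.022,"dz":0,"wx":0,"wy":0,"wz":0,"gripper":0.024},{"dx":0,"dy":0.022,"dz":0,"wx":0,"wy":0,"wz":0,"gripper":0.024},{"dx":0,"dy":0,"dz":0,"wx":0,"wy":0,"wz":0,"gripper":0.024},{"dx":0,"dy":0,"dz":0,"wx":0,"wy":0,"wz":0,"gripper":0.024},{"dx":0,"dy":0,"dz":0,"wx":0,"wy":0,"wz":0,"gripper":0.024}]'

```text
clock: 13.25
tool_pos: [0.4601, -0.2598, 0.1054]
ee_rot: [-2.033, 2.394, -0.003]
ft_force: [0.8, 0.1, 0.7]
width: 0.024
```

```bash
python3 - <<'E'
from h import *
import pickle
s=env.get_state();print(loc(s["tool_pos"]))
plan([(*L(-.058,-.186),.040,-99.28,5)])
# handle y: bar from clean images, ortho at z=.057
for c in("top","side"):
    im=pickle.load(open(c+".pkl","rb"))[0]
    a=ortho(c,im,.055,L(-.04,-.186),np.radians(-9.28),(-.04,.04,-.03,.03),.0005);save("hd_%s.png"%c,cv2.resize(a,None,fx=3,fy=3))
    g=cv2.cvtColor(a,cv2.COLOR_RGB2GRAY).astype(float)
    for lo,hi in((-.018,-.008),(.008,.018)):
        P=g[int((.04-hi)/.0005):int((.04-lo)/.0005)].mean(0);print(c,[int(v) for v in P[::4]])
im,d=env.get_image("side")
b=ortho("side",im,.059,L(0,-.082),np.radians(-9.28),(-.12,.12,-.13,.1),.0006);cv2.imwrite("pics/k2.png",cv2.cvtColor(b,cv2.COLOR_RGB2BGR))
E
python3 -c "
import cv2,numpy as np
a=cv2.imread('pics/hd_top.png');b=cv2.imread('pics/hd_side.png');c=cv2.imread('pics/k2.png')
h=480;c=cv2.resize(c,(400,400));o=np.zeros((480,760,3),np.uint8);a=cv2.resize(a,(180,240));b=cv2.resize(b,(180,240));o[:240,:180]=a;o[240:,:180]=b;o[:400,200:600]=c
cv2.imwrite('pics/k3.png',o[:, :610])"
```

```text
[-0.0528 -0.1863]
at [ 0.4601 -0.2598  0.1054] yaw -99.33 z axis [ 2.1e-03 -9.0e-04 -1.0e+00] F [0.8 0.1 0.7] w 0.024 t 13.25
-0.0001 0.0010 0.0131 wz -0.01
-0.0001 0.0010 0.0131 wz -0.01
-0.0001 0.0010 0.0131 wz -0.01
-0.0001 0.0010 0.0131 wz -0.01
-0.0001 0.0010 0.0131 wz -0.01
top [129, 114, 107, 107, 107, 107, 107, 107, 103, 93, 79, 68, 66, 67, 66, 65, 67, 75, 90, 100, 104, 104, 103, 103, 103, 101, 97, 85, 70, 61]
top [108, 95, 91, 91, 91, 91, 93, 93, 87, 78, 70, 66, 65, 66, 68, 68, 69, 77, 90, 100, 104, 104, 103, 103, 103, 103, 102, 101, 96, 84]
side [228, 193, 154, 150, 152, 151, 150, 152, 153, 151, 150, 156, 122, 57, 33, 36, 34, 32, 29, 23, 44, 86, 96, 99, 102, 105, 103, 87, 69, 62]
side [226, 184, 152, 152, 154, 154, 154, 153, 153, 154, 154, 157, 120, 55, 32, 35, 35, 33, 30, 25, 46, 98, 114, 114, 114, 114, 115, 110, 92, 82]
```

View pics/k3.png

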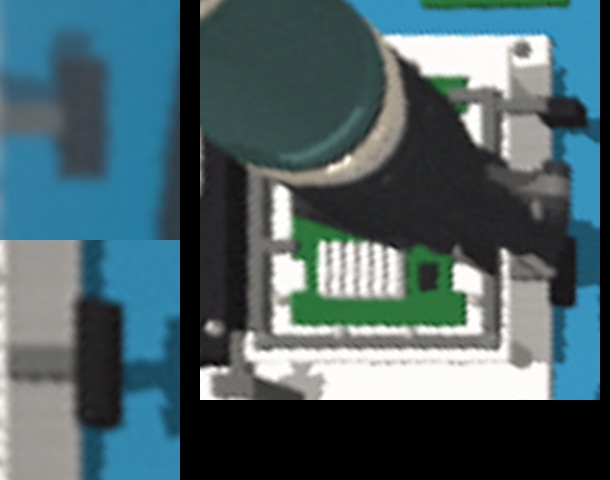

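Emit:
arm_command --increments '[{"dx":0,"dy":0.001,"dz":0.013,"wx":0,"wy":0,"wz":0,"gripper":0.024},{"dx":0,"dy":0.001,"dz":0.013,"wx":0,"wy":0,"wz":0,"gripper":0.024},{"dx":0,"dy":0.001,"dz":0.013,"wx":0,"wy":0,"wz":0,"gripper":0.024},{"dx":0,"dy":0.001,"dz":0.011,"wx":0,"wy":0,"wz":0,"gripper":0.024},{"dx":0,"dy":0.001,"dz":0.008,"wx":0,"wy":0,"wz":0,"gripper":0.024},{"dx":0,"dy":0,"dz":0.007,"wx":0,"wy":0,"wz":0,"gripper":0.024},{"dx":0,"dy":0,"dz":0,"wx":0,"wy":0,"wz":0,"gripper":0.024}]'

```text
clock: 13.88
tool_pos: [0.4536, -0.258, 0.0383]
ee_rot: [2.033, -2.394, -0.004]
ft_force: [-0.4, 0.2, -0.1]
width: 0.024
```

No contact on the way down. Close on the bar.

Emit:
arm_command --increments '[{"dx":0,"dy":0,"dz":0,"wx":0,"wy":0,"wz":0,"gripper":0},{"dx":0,"dy":0,"dz":0,"wx":0,"wy":0,"wz":0,"gripper":0},{"dx":0,"dy":0,"dz":0,"wx":0,"wy":0,"wz":0,"gripper":0},{"dx":0,"dy":0,"dz":0,"wx":0,"wy":0,"wz":0,"gripper":0}]'

```text
clock: 14.22
tool_pos: [0.454, -0.2592, 0.0401]
ee_rot: [2.033, -2.394, 0.001]
ft_force: [-2.9, -4.0, -4.3]
width: 0.0133
```

```bash
python3 - <<'E'
from h import *
s=env.get_state();print(loc(s["tool_pos"]),HM.T@s["ft_force"][:2],s["ft_force"],s["torque"])
plan([])
E
```

```text
[-0.0589 -0.1867] [-2.23383004 -4.39017508] [-2.91255053 -3.97249082 -4.25312395] [-0.71354309  0.3913321  -0.04414129]
at [ 0.454  -0.2592  0.0401] yaw -99.31 z axis [-3.e-04 -9.e-04 -1.e+00] F [-2.9 -4.  -4.3] w 0.0133 t 14.2167
```

Emit:
arm_command --increments '[{"dx":-0.0006,"dy":0,"dz":-0.0146,"wx":0,"wy":0,"wz":0,"gripper":0},{"dx":-0.0017,"dy":0,"dz":-0.0145,"wx":0,"wy":0,"wz":0,"gripper":0},{"dx":-0.0029,"dy":0,"dz":-0.0143,"wx":0,"wy":0,"wz":0,"gripper":0},{"dx":-0.004,"dy":0,"dz":-0.0141,"wx":0,"wy":0,"wz":0,"gripper":0}]'

```text
clock: 14.55
tool_pos: [0.4554, -0.2505, 0.098]
ee_rot: [2.033, -2.393, 0.002]
ft_force: [-2.0, -6.9, -3.0]
width: 0.0131
```

```bash
python3 - <<'E'
from h import *
s=env.get_state();print(loc(s["tool_pos"]),HM.T@s["ft_force"][:2],s["ft_force"],s["torque"],s["width"])
E
```

```text
[-0.0589 -0.1779] [-0.91094608 -7.12645733] [-2.04823143 -6.88628818 -3.00465653] [-1.31249918  0.30556661 -0.09307541] 0.013085816304078686
```

Emit:
arm_command --increments '[{"dx":-0.0051,"dy":0,"dz":-0.0137,"wx":0,"wy":0,"wz":0,"gripper":0},{"dx":-0.0061,"dy":0,"dz":-0.0133,"wx":0,"wy":0,"wz":0,"gripper":0},{"dx":-0.0071,"dy":0,"dz":-0.0127,"wx":0,"wy":0,"wz":0,"gripper":0},{"dx":-0.0081,"dy":0,"dz":-0.0122,"wx":0,"wy":0,"wz":0,"gripper":0},{"dx":-0.009,"dy":0,"dz":-0.0115,"wx":0,"wy":0,"wz":0,"gripper":0},{"dx":-0.0099,"dy":0,"dz":-0.0107,"wx":0,"wy":0,"wz":0,"gripper":0}]'

```text
clock: 15.05
tool_pos: [0.4625, -0.2079, 0.1738]
ee_rot: [2.031, -2.39, 0.008]
ft_force: [-6.9, -11.7, 3.4]
width: 0.0128
```

```bash
python3 - <<'E'
from h import *
s=env.get_state();print(loc(s["tool_pos"]),HM.T@s["ft_force"][:2],s["ft_force"],s["torque"],s["width"])
E
```

```text
[-0.0588 -0.1347] [ -4.89756393 -12.62337563] [ -6.86910208 -11.66838383   3.40808375] [-2.12586498  1.17396932 -0.10542878] 0.012804342091446213
```

Emit:
arm_command --increments '[{"dx":-0.0107,"dy":0,"dz":-0.009,"wx":0,"wy":0,"wz":0,"gripper":0},{"dx":-0.0115,"dy":0,"dz":-0.0085,"wx":0,"wy":0,"wz":0,"gripper":0},{"dx":-0.0122,"dy":0,"dz":-0.0078,"wx":0,"wy":0,"wz":0,"gripper":0},{"dx":-0.0127,"dy":0,"dz":-0.007,"wx":0,"wy":0,"wz":0,"gripper":0},{"dx":-0.0133,"dy":0,"dz":-0.0061,"wx":0,"wy":0,"wz":0,"gripper":0},{"dx":-0.0137,"dy":0,"dz":-0.0051,"wx":0,"wy":0,"wz":0,"gripper":0},{"dx":-0.0141,"dy":0,"dz":-0.004,"wx":0,"wy":0,"wz":0,"gripper":0}]'

```text
clock: 15.63
tool_pos: [0.478, -0.1223, 0.227]
ee_rot: [2.032, -2.39, 0.018]
ft_force: [-9.9, -11.9, 28.1]
width: 0.0127
```

```bash
python3 - <<'E'
from h import *
s=env.get_state();print(loc(s["tool_pos"]),HM.T@s["ft_force"][:2],s["ft_force"],s["torque"],s["width"])
E
```

```text
[-0.0573 -0.0478] [ -7.81163234 -13.32395688] [ -9.85800662 -11.8898752   28.06339182] [-2.01199992  3.16523798  0.07433553] 0.012679177377439557
```

Emit:
arm_command --increments '[{"dx":0,"dy":0,"dz":0,"wx":0,"wy":0,"wz":0,"gripper":0.022},{"dx":0,"dy":0,"dz":0,"wx":0,"wy":0,"wz":0,"gripper":0.022}]'

```text
clock: 15.8
tool_pos: [0.479, -0.1173, 0.2221]
ee_rot: [-2.032, 2.391, -0.006]
ft_force: [-0.4, 0.1, 0.0]
width: 0.022
```

```bash
python3 - <<'E'
from h import *
s=env.get_state();print(loc(s["tool_pos"]),HM.T@s["ft_force"][:2],s["ft_force"],s["torque"],s["width"])
plan([])
im,d=env.get_image("side");u,v=map(int,proj("side",(.48,-.12,.2)))
save("up.png",cv2.resize(im[max(0,v-60):v+80,u-80:u+80],None,fx=4,fy=4,interpolation=cv2.INTER_CUBIC))
E
```

```text
[-0.0571 -0.0427] [-0.45608536  0.03290687] [-0.44480961  0.10602421  0.0225252 ] [-0.00761699 -0.00020645  0.07054279] 0.021973111495368073
at [ 0.479  -0.1173  0.2221] yaw -99.27 z axis [ 5.7e-03 -5.0e-04 -1.0e+00] F [-0.4  0.1  0. ] w 0.022 t 15.8
```

View pics/up.png

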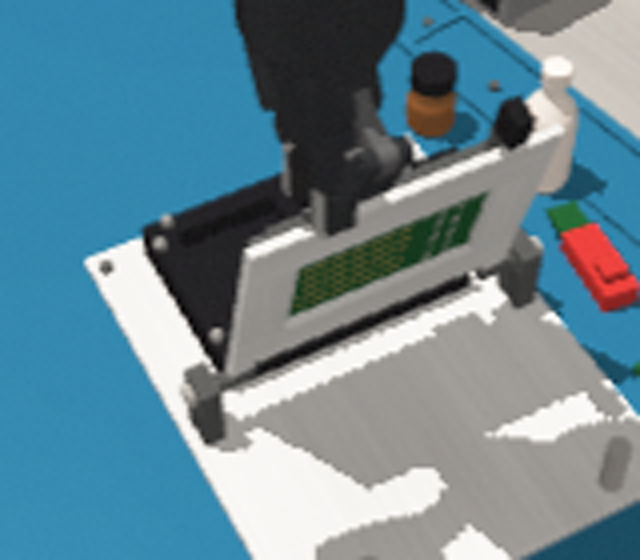

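Emit:
arm_command --increments '[{"dx":-0.0143,"dy":0,"dz":-0.0018,"wx":0,"wy":0,"wz":0,"gripper":0.022},{"dx":-0.0145,"dy":0,"dz":-0.0012,"wx":0,"wy":0,"wz":0,"gripper":0.022},{"dx":-0.0146,"dy":0,"dz":-0.0006,"wx":0,"wy":0,"wz":0,"gripper":0.022},{"dx":-0.0146,"dy":0,"dz":0.0006,"wx":0,"wy":0,"wz":0,"gripper":0.022},{"dx":-0.0145,"dy":0,"dz":0.0017,"wx":0,"wy":0,"wz":0,"gripper":0.022},{"dx":-0.0143,"dy":0,"dz":0.0029,"wx":0,"wy":0,"wz":0,"gripper":0.022},{"dx":-0.0141,"dy":0,"dz":0.004,"wx":0,"wy":0,"wz":0,"gripper":0.022}]'

```text
clock: 16.43
tool_pos: [0.4938, -0.0175, 0.2132]
ee_rot: [-2.033, 2.394, 0.001]
ft_force: [0.8, -0.9, 0.1]
width: 0.0221
```

```bash
python3 - <<'E'
from h import *
s=env.get_state();print(loc(s["tool_pos"]),HM.T@s["ft_force"][:2],s["ft_force"],s["torque"],s["width"])
E
```

```text
[-0.0586  0.0583] [ 0.92759921 -0.71317518] [ 0.8004527  -0.85342523  0.10981371] [-0.10214948  0.02585085 -0.03651622] 0.02212181299960439
```

Emit:
arm_command --increments '[{"dx":-0.0137,"dy":0,"dz":0.004,"wx":0,"wy":0,"wz":0,"gripper":0.022},{"dx":-0.0133,"dy":0,"dz":0.005,"wx":0,"wy":0,"wz":0,"gripper":0.022},{"dx":-0.0127,"dy":0,"dz":0.0066,"wx":0,"wy":0,"wz":0,"gripper":0.022},{"dx":-0.0122,"dy":0,"dz":0.0081,"wx":0,"wy":0,"wz":0,"gripper":0.022},{"dx":-0.0115,"dy":0,"dz":0.009,"wx":0,"wy":0,"wz":0,"gripper":0.022},{"dx":-0.0107,"dy":0,"dz":0.0099,"wx":0,"wy":0,"wz":0,"gripper":0.022}]'

```text
clock: 16.93
tool_pos: [0.5056, 0.056, 0.1698]
ee_rot: [-2.034, 2.395, 0.001]
ft_force: [0.3, 0.8, -0.3]
width: 0.0216
```

```bash
python3 - <<'E'
from h import *
s=env.get_state();print(loc(s["tool_pos"]),HM.T@s["ft_force"][:2],s["ft_force"],s["torque"],s["width"])
im,d=env.get_image("side")
for r in env.tip_of("handle","side")[:2]+env.tip_of("keeper_grip","side")[:2]:
    u,v=r["xy"][0]*640,r["xy"][1]*400;dd=d[int(v),int(u)];w=pt("side",u,v,depth=dd);print(round(r["confidence"],2),w.round(3),loc(w))
E
```

```text
[-0.0587  0.1327] [0.17725108 0.79737387] [ 0.30351521  0.7583545  -0.26973033] [ 0.06772053 -0.04673945  0.01419962] 0.021562756948303258
0.68 [0.493 0.002 0.238] [-0.0623  0.0775]
0.58 [0.619 0.032 0.183] [0.0574 0.1274]
```

Emit:
arm_command --increments '[{"dx":-0.0095,"dy":0,"dz":0.0107,"wx":0,"wy":0,"wz":0,"gripper":0.022},{"dx":-0.009,"dy":0,"dz":0.0115,"wx":0,"wy":0,"wz":0,"gripper":0.022},{"dx":-0.0081,"dy":0,"dz":0.0121,"wx":0,"wy":0,"wz":0,"gripper":0.022},{"dx":-0.0071,"dy":0,"dz":0.0127,"wx":0,"wy":0,"wz":0,"gripper":0.022},{"dx":-0.0061,"dy":0,"dz":0.0133,"wx":0,"wy":0,"wz":0,"gripper":0.022},{"dx":-0.0051,"dy":0,"dz":0.012,"wx":0,"wy":0,"wz":0,"gripper":0.022},{"dx":0,"dy":0,"dz":0,"wx":0,"wy":0,"wz":0,"gripper":0.022}]'

```text
clock: 17.67
tool_pos: [0.5102, 0.0997, 0.0946]
ee_rot: [2.031, -2.389, -0.005]
ft_force: [-0.3, 0.0, 0.1]
width: 0.022
```

```bash
python3 - <<'E'
from h import *
s=env.get_state();print(loc(s["tool_pos"]),HM.T@s["ft_force"][:2],s["ft_force"],s["torque"],s["width"])
im,d=env.get_image("side")
for r in env.tip_of("handle","side")[:2]+env.tip_of("keeper_grip","side")[:2]:
    u,v=r["xy"][0]*640,r["xy"][1]*400;dd=d[int(v),int(u)];w=pt("side",u,v,depth=dd);print(round(r["confidence"],2),w.round(3),loc(w))
E
```

```text
[-0.0612  0.1765] [-0.31337553 -0.01417345] [-0.3115597   0.03654678  0.13450408] [-0.01297241  0.03615357 -0.01353367] 0.021986195301545705
0.83 [0.54  0.105 0.06 ] [-0.0322  0.1862]
0.7 [0.566 0.397 0.008] [-0.0544  0.4784]
0.52 [0.648 0.125 0.003] [0.0706 0.2238]
```

```bash
python3 - <<'E'
from h import *
for c in("top","side"):
    im,d=env.get_image(c);p=cloud(c,d,np.ones(d.shape,bool));l=(p[:,:2]-H0)@HM
    for x,y in((0.09,.05),(-.09,.05),(.09,.14),(.02,.14)):
        q=p[np.hypot(l[:,0]-x,l[:,1]-y)<.008];print(c,x,y,np.median(q[:,2]).round(4),end=" ")
    k=(l[:,0]>.01)&(l[:,0]<.1)&(l[:,1]>.172)&(l[:,1]<.2)&(p[:,2]>.045)&(p[:,2]<.075)
    print("kg",k.sum(),np.percentile(l[k],[3,50,97],0).round(4).tolist(),np.median(p[k,2]).round(4))
plan([(*L(-.061,.18),.12,-99.28,1),(*L(.086,.186),.12,-99.28,6),(*L(.086,.186),.045,-99.28,4)])
E
```

```text
top 0.09 0.05 0.0528 top -0.09 0.05 0.0531 top 0.09 0.14 0.0539 top 0.02 0.14 0.0551 kg 2 [[0.0593, 0.1984], [0.0601, 0.1985], [0.061, 0.1985]] 0.0602
side 0.09 0.05 0.0533 side -0.09 0.05 0.0482 side 0.09 0.14 0.053 side 0.02 0.14 0.053 kg 50 [[0.0505, 0.1723], [0.054, 0.1815], [0.0617, 0.194]] 0.0582
at [0.5137 0.099  0.0994] yaw -99.33 z axis [ 1.5e-03 -1.0e-04 -1.0e+00] F [ 0.3 -0.6  1.1] w 0.0219 t 17.9167
-0.0036 0.0033 -0.0206 wz -0.05
-0.0010 -0.0245 -0.0000 wz 0.00
 x 6
-0.0000 0.0000 0.0187 wz 0.00
 x 4
```

Emit:
arm_command --increments '[{"dx":-0.003,"dy":0,"dz":-0.02,"wx":0,"wy":0,"wz":0,"gripper":0},{"dx":-0.001,"dy":-0.025,"dz":0,"wx":0,"wy":0,"wz":0,"gripper":0},{"dx":-0.001,"dy":-0.025,"dz":0,"wx":0,"wy":0,"wz":0,"gripper":0},{"dx":-0.001,"dy":-0.025,"dz":0,"wx":0,"wy":0,"wz":0,"gripper":0},{"dx":-0.001,"dy":-0.025,"dz":0,"wx":0,"wy":0,"wz":0,"gripper":0},{"dx":-0.001,"dy":-0.025,"dz":0,"wx":0,"wy":0,"wz":0,"gripper":0},{"dx":-0.001,"dy":-0.022,"dz":0,"wx":0,"wy":0,"wz":0,"gripper":0},{"dx":0,"dy":0,"dz":0,"wx":0,"wy":0,"wz":0,"gripper":0},{"dx":0,"dy":0,"dz":0,"wx":0,"wy":0,"wz":0,"gripper":0}]'

```text
clock: 18.67
tool_pos: [0.6609, 0.0837, 0.1195]
ee_rot: [-2.032, 2.395, -0.002]
ft_force: [-0.7, 0.4, 0.1]
width: -0.0001
```

```bash
python3 - <<'E'
from h import *
print(loc(env.get_state()["tool_pos"]))
plan([(*L(.086,.186),.045,-99.28,4)])
E
```

```text
[0.0901 0.185 ]
at [0.6609 0.0837 0.1195] yaw -99.38 z axis [ 1.6e-03  1.0e-04 -1.0e+00] F [-0.7  0.4  0.1] w -0.0001 t 18.6667
-0.0002 0.0010 0.0186 wz -0.02
-0.0002 0.0010 0.0186 wz -0.02
-0.0002 0.0010 0.0186 wz -0.02
-0.0002 0.0010 0.0186 wz -0.02
```

Emit:
arm_command --increments '[{"dx":0,"dy":0,"dz":0.02,"wx":0,"wy":0,"wz":0,"gripper":0},{"dx":0,"dy":0,"dz":0.02,"wx":0,"wy":0,"wz":0,"gripper":0},{"dx":0,"dy":0,"dz":0.02,"wx":0,"wy":0,"wz":0,"gripper":0},{"dx":0,"dy":0,"dz":0.0145,"wx":0,"wy":0,"wz":0,"gripper":0},{"dx":0,"dy":0.006,"dz":0,"wx":0,"wy":0,"wz":0,"gripper":0},{"dx":0,"dy":0.005,"dz":0,"wx":0,"wy":0,"wz":0,"gripper":0},{"dx":0,"dy":0.004,"dz":0,"wx":0,"wy":0,"wz":0,"gripper":0},{"dx":0,"dy":0.004,"dz":0,"wx":0,"wy":0,"wz":0,"gripper":0},{"dx":0,"dy":0.004,"dz":0,"wx":0,"wy":0,"wz":0,"gripper":0},{"dx":0,"dy":0.003,"dz":0,"wx":0,"wy":0,"wz":0,"gripper":0},{"dx":0,"dy":0.002,"dz":0,"wx":0,"wy":0,"wz":0,"gripper":0}]'

```text
clock: 19.58
tool_pos: [0.6333, 0.0889, 0.0458]
ee_rot: [-2.032, 2.392, -0.004]
ft_force: [4.0, -1.3, 1.1]
width: 0.0002
```

```bash
python3 - <<'E'
from h import *
s=env.get_state();print(loc(s["tool_pos"]),HM.T@s["ft_force"][:2],s["ft_force"])
E
```

```text
[0.0619 0.1858] [ 4.1591082  -0.68495622] [ 3.99421848 -1.34668658  1.06524346]
```

Emit:
arm_command --increments '[{"dx":0,"dy":0.002,"dz":0,"wx":0,"wy":0,"wz":0,"gripper":0},{"dx":0,"dy":0.002,"dz":0,"wx":0,"wy":0,"wz":0,"gripper":0},{"dx":0,"dy":0.001,"dz":0,"wx":0,"wy":0,"wz":0,"gripper":0}]'

```text
clock: 19.83
tool_pos: [0.6284, 0.0898, 0.0454]
ee_rot: [-2.032, 2.392, -0.003]
ft_force: [7.1, -2.1, 2.3]
width: 0.0001
```

```bash
python3 - <<'E'
from h import *
s=env.get_state();print(loc(s["tool_pos"]),HM.T@s["ft_force"][:2],s["ft_force"])
E
```

```text
[0.057  0.1858] [ 7.378343   -0.90440336] [ 7.13593226 -2.08239326  2.26087242]
```

Emit:
arm_command --increments '[{"dx":0,"dy":0.0015,"dz":0,"wx":0,"wy":0,"wz":0,"gripper":0},{"dx":0,"dy":0.001,"dz":0,"wx":0,"wy":0,"wz":0,"gripper":0}]'

```text
clock: 20.0
tool_pos: [0.6283, 0.0898, 0.0456]
ee_rot: [-2.03, 2.389, -0.009]
ft_force: [12.5, -3.5, -3.2]
width: -0.0003
```

```bash
python3 - <<'E'
from h import *
s=env.get_state();print(loc(s["tool_pos"]),HM.T@s["ft_force"][:2],s["ft_force"])
E
```

```text
[0.0569 0.1858] [12.86946654 -1.49174047] [12.46047474 -3.54753827 -3.15606641]
```

Emit:
arm_command --increments '[{"dx":0,"dy":-0.014,"dz":0,"wx":0,"wy":0,"wz":0,"gripper":0},{"dx":0,"dy":0,"dz":-0.025,"wx":0,"wy":0,"wz":0,"gripper":0},{"dx":0,"dy":0,"dz":-0.03,"wx":0,"wy":0,"wz":0,"gripper":0},{"dx":0,"dy":0.025,"dz":-0.01,"wx":0,"wy":0,"wz":0,"gripper":0.024},{"dx":0,"dy":0.025,"dz":0,"wx":0,"wy":0,"wz":0,"gripper":0.024},{"dx":0,"dy":0.025,"dz":0,"wx":0,"wy":0,"wz":0,"gripper":0.024},{"dx":0,"dy":0.025,"dz":0,"wx":0,"wy":0,"wz":0,"gripper":0.024},{"dx":0,"dy":0.025,"dz":0,"wx":0,"wy":0,"wz":0,"gripper":0.024},{"dx":0,"dy":0,"dz":0,"wx":0,"wy":0,"wz":0,"gripper":0.024},{"dx":0,"dy":0,"dz":0,"wx":0,"wy":0,"wz":0,"gripper":0.024}]'

```text
clock: 20.83
tool_pos: [0.512, 0.1082, 0.108]
ee_rot: [2.033, -2.391, -0.004]
ft_force: [1.0, 0.3, -0.4]
width: 0.0237
```

```bash
python3 - <<'E'
from h import *
print(loc(env.get_state()["tool_pos"]))
plan([(*L(-.058,.186),.038,-99.28,5)])
for c in("top","side"):
    im,d=env.get_image(c);p=cloud(c,d,np.ones(d.shape,bool));l=(p[:,:2]-H0)@HM
    for x in(-.03,-.015,0,.015,.03):
        q=p[np.hypot(l[:,0]-x,l[:,1]-.085)<.01];print(c,x,len(q),np.percentile(q[:,2],[25,50,75]).round(4),end=" ")
    k=(l[:,0]>.01)&(l[:,0]<.1)&(l[:,1]>.172)&(l[:,1]<.2)&(p[:,2]>.045)&(p[:,2]<.075)
    print("kg",k.sum(),np.percentile(l[k],[3,50,97],0).round(4).tolist() if k.sum() else 0)
E
```

```text
[-0.0609  0.1852]
at [0.512  0.1082 0.108 ] yaw -99.26 z axis [-4.e-03 -3.e-04 -1.e+00] F [ 1.   0.3 -0.4] w 0.0237 t 20.8333
-0.0002 -0.0006 0.0140 wz 0.00
-0.0002 -0.0006 0.0140 wz 0.00
-0.0002 -0.0006 0.0140 wz 0.00
-0.0002 -0.0006 0.0140 wz 0.00
-0.0002 -0.0006 0.0140 wz 0.00
top -0.03 51 [0.041  0.0423 0.043 ] top -0.015 50 [0.0406 0.0417 0.0437] top 0 50 [0.0403 0.0411 0.0425] top 0.015 50 [0.0409 0.0419 0.0428] top 0.03 49 [0.0409 0.042  0.043 ] kg 0 0
side -0.03 38 [0.041 0.042 0.043] side -0.015 36 [0.0412 0.0419 0.0429] side 0 38 [0.0413 0.042  0.0427] side 0.015 33 [0.0411 0.0419 0.0428] side 0.03 36 [0.0414 0.042  0.0427] kg 42 [[0.0348, 0.1726], [0.0389, 0.1817], [0.0467, 0.1931]]
```

Emit:
arm_command --increments '[{"dx":0,"dy":0,"dz":0.014,"wx":0,"wy":0,"wz":0,"gripper":0.024},{"dx":0,"dy":0,"dz":0.014,"wx":0,"wy":0,"wz":0,"gripper":0.024},{"dx":0,"dy":0,"dz":0.014,"wx":0,"wy":0,"wz":0,"gripper":0.024},{"dx":0,"dy":0,"dz":0.014,"wx":0,"wy":0,"wz":0,"gripper":0.024},{"dx":0,"dy":0,"dz":0.008,"wx":0,"wy":0,"wz":0,"gripper":0.024},{"dx":0,"dy":0,"dz":0.005,"wx":0,"wy":0,"wz":0,"gripper":0.024},{"dx":0,"dy":0,"dz":0,"wx":0,"wy":0,"wz":0,"gripper":0.024}]'

```text
clock: 21.52
tool_pos: [0.5145, 0.1078, 0.0388]
ee_rot: [2.032, -2.393, -0.002]
ft_force: [0.0, -0.9, 1.2]
width: 0.0238
```

```bash
python3 - <<'E'
from h import *
s=env.get_state();print(loc(s["tool_pos"]),s["tool_pos"],HM.T@s["ft_force"][:2],s["ft_force"])
E
```

```text
[-0.0583  0.1852] [0.51452087 0.10776487 0.03884717] [ 0.18922666 -0.91239251] [ 0.03961826 -0.93096574  1.20266535]
```

Emit:
arm_command --increments '[{"dx":0,"dy":0,"dz":0,"wx":0,"wy":0,"wz":0,"gripper":0},{"dx":0,"dy":0,"dz":0,"wx":0,"wy":0,"wz":0,"gripper":0},{"dx":0,"dy":0,"dz":0,"wx":0,"wy":0,"wz":0,"gripper":0},{"dx":0,"dy":0,"dz":0,"wx":0,"wy":0,"wz":0,"gripper":0},{"dx":0.0006,"dy":0,"dz":-0.0146,"wx":0,"wy":0,"wz":0,"gripper":0},{"dx":0.0017,"dy":0,"dz":-0.0145,"wx":0,"wy":0,"wz":0,"gripper":0},{"dx":0.0029,"dy":0,"dz":-0.0143,"wx":0,"wy":0,"wz":0,"gripper":0},{"dx":0.004,"dy":0,"dz":-0.0141,"wx":0,"wy":0,"wz":0,"gripper":0},{"dx":0.0051,"dy":0,"dz":-0.0137,"wx":0,"wy":0,"wz":0,"gripper":0},{"dx":0.0061,"dy":0,"dz":-0.0133,"wx":0,"wy":0,"wz":0,"gripper":0},{"dx":0.0071,"dy":0,"dz":-0.0127,"wx":0,"wy":0,"wz":0,"gripper":0}]'

```text
clock: 22.43
tool_pos: [0.5111, 0.0822, 0.1385]
ee_rot: [-2.031, 2.392, 0.002]
ft_force: [2.2, 4.8, -5.6]
width: 0.013
```

```bash
python3 - <<'E'
from h import *
s=env.get_state();print(loc(s["tool_pos"]),s["tool_pos"],HM.T@s["ft_force"][:2],s["ft_force"],s["width"])
E
```

```text
[-0.0576  0.1594] [0.51105134 0.08219944 0.13853255] [1.42902993 5.13016476] [ 2.23761383  4.83257709 -5.6371268 ] 0.013033671306239551
```

Lifting well (about 31° up). Continue to ~60°, then loosen the grip into a cage.

Emit:
arm_command --increments '[{"dx":0.0081,"dy":0,"dz":-0.0122,"wx":0,"wy":0,"wz":0,"gripper":0},{"dx":0.009,"dy":0,"dz":-0.0115,"wx":0,"wy":0,"wz":0,"gripper":0},{"dx":0.0099,"dy":0,"dz":-0.0107,"wx":0,"wy":0,"wz":0,"gripper":0},{"dx":0.0107,"dy":0,"dz":-0.0099,"wx":0,"wy":0,"wz":0,"gripper":0},{"dx":0.0115,"dy":0,"dz":-0.009,"wx":0,"wy":0,"wz":0,"gripper":0},{"dx":0.0122,"dy":0,"dz":-0.0081,"wx":0,"wy":0,"wz":0,"gripper":0},{"dx":0.0127,"dy":0,"dz":-0.0071,"wx":0,"wy":0,"wz":0,"gripper":0.022},{"dx":0,"dy":0,"dz":0,"wx":0,"wy":0,"wz":0,"gripper":0.022}]'

```text
clock: 23.1
tool_pos: [0.5002, 0.007, 0.2099]
ee_rot: [-2.03, 2.391, -0.006]
ft_force: [0.5, 0.4, 0.6]
width: 0.0223
```

```bash
python3 - <<'E'
from h import *
s=env.get_state();print(loc(s["tool_pos"]),s["tool_pos"],HM.T@s["ft_force"][:2],s["ft_force"],s["width"])
E
```

```text
[-0.0562  0.0835] [0.50016427 0.00703514 0.20987423] [0.48477283 0.43409193] [0.54842953 0.35023642 0.61849778] 0.02229644328463142
```

Emit:
arm_command --increments '[{"dx":0.0133,"dy":0,"dz":-0.0045,"wx":0,"wy":0,"wz":0,"gripper":0.022},{"dx":0.0137,"dy":0,"dz":-0.0045,"wx":0,"wy":0,"wz":0,"gripper":0.022},{"dx":0.0141,"dy":0,"dz":-0.0035,"wx":0,"wy":0,"wz":0,"gripper":0.022},{"dx":0.0143,"dy":0,"dz":-0.0028,"wx":0,"wy":0,"wz":0,"gripper":0.022},{"dx":0.0145,"dy":0,"dz":-0.0017,"wx":0,"wy":0,"wz":0,"gripper":0.022},{"dx":0.0146,"dy":0,"dz":-0.0006,"wx":0,"wy":0,"wz":0,"gripper":0.022},{"dx":0.0146,"dy":0,"dz":0.0006,"wx":0,"wy":0,"wz":0,"gripper":0.022},{"dx":0.0145,"dy":0,"dz":0.0017,"wx":0,"wy":0,"wz":0,"gripper":0.022},{"dx":0.0143,"dy":0,"dz":0.0029,"wx":0,"wy":0,"wz":0,"gripper":0.022},{"dx":0.0141,"dy":0,"dz":0.004,"wx":0,"wy":0,"wz":0,"gripper":0.022}]'

```text
clock: 23.93
tool_pos: [0.4757, -0.133, 0.2151]
ee_rot: [-2.033, 2.394, -0.002]
ft_force: [0.6, 0.7, 0.7]
width: 0.0221
```

```bash
python3 - <<'E'
from h import *
s=env.get_state();print(loc(s["tool_pos"]),s["tool_pos"],HM.T@s["ft_force"][:2],s["ft_force"],s["width"])
E
```

```text
[-0.0578 -0.0587] [ 0.47573741 -0.13300547  0.21507172] [0.44736545 0.73701784] [0.56036137 0.65522994 0.74914364] 0.02213517784959078
```

Emit:
arm_command --increments '[{"dx":0.0137,"dy":0,"dz":0.0045,"wx":0,"wy":0,"wz":0,"gripper":0.022},{"dx":0.0133,"dy":0,"dz":0.0055,"wx":0,"wy":0,"wz":0,"gripper":0.022},{"dx":0.0127,"dy":0,"dz":0.0066,"wx":0,"wy":0,"wz":0,"gripper":0.022},{"dx":0.0122,"dy":0,"dz":0.0081,"wx":0,"wy":0,"wz":0,"gripper":0.022},{"dx":0.0115,"dy":0,"dz":0.009,"wx":0,"wy":0,"wz":0,"gripper":0.022},{"dx":0.0107,"dy":0,"dz":0.0099,"wx":0,"wy":0,"wz":0,"gripper":0.022},{"dx":0.0099,"dy":0,"dz":0.0107,"wx":0,"wy":0,"wz":0,"gripper":0.022},{"dx":0.009,"dy":0,"dz":0.0115,"wx":0,"wy":0,"wz":0,"gripper":0.022},{"dx":0.0081,"dy":0,"dz":0.0121,"wx":0,"wy":0,"wz":0,"gripper":0.022},{"dx":0.0071,"dy":0,"dz":0.0127,"wx":0,"wy":0,"wz":0,"gripper":0.022},{"dx":0.0061,"dy":0,"dz":0.0133,"wx":0,"wy":0,"wz":0,"gripper":0.022},{"dx":0.0051,"dy":0,"dz":0.01,"wx":0,"wy":0,"wz":0,"gripper":0.022},{"dx":0,"dy":0,"dz":0,"wx":0,"wy":0,"wz":0,"gripper":0.022},{"dx":0,"dy":0,"dz":0,"wx":0,"wy":0,"wz":0,"gripper":0.022},{"dx":0,"dy":0,"dz":0,"wx":0,"wy":0,"wz":0,"gripper":0.022}]'

```text
clock: 25.18
tool_pos: [0.4564, -0.2502, 0.1005]
ee_rot: [-2.034, 2.394, -0.0]
ft_force: [0.1, -0.2, 1.4]
width: 0.0215
```

```bash
python3 - <<'E'
from h import *
s=env.get_state();print(loc(s["tool_pos"]),s["tool_pos"],s["ft_force"],s["width"])
for c in("top","side"):
    im,d=env.get_image(c);p=cloud(c,d,np.ones(d.shape,bool));l=(p[:,:2]-H0)@HM
    for x,y in((-.09,-.05),(.09,-.05),(.09,-.14),(-.09,-.14),(.0,.085),(-.06,.085),(.06,.085),(0,.12),(0,.05)):
        q=p[np.hypot(l[:,0]-x,l[:,1]-y)<.008];print(c,x,y,np.percentile(q[:,2],[20,50,80]).round(4))
E
```

```text
[-0.0579 -0.1775] [ 0.45644918 -0.25024216  0.10047974] [ 0.05357311 -0.20701026  1.43757901] 0.021544473855073777
top -0.09 -0.05 [0.0524 0.0539 0.0561]
top 0.09 -0.05 [0.0542 0.0548 0.0565]
top 0.09 -0.14 [0.0541 0.0548 0.0562]
top -0.09 -0.14 [0.0564 0.4513 0.4617]
top 0.0 0.085 [0.0401 0.0418 0.0434]
top -0.06 0.085 [0.0407 0.0417 0.0429]
top 0.06 0.085 [0.0403 0.0415 0.0431]
top 0 0.12 [0.0407 0.0415 0.0434]
top 0 0.05 [0.0402 0.0418 0.0433]
side -0.09 -0.05 [0.0126 0.0549 0.0569]Traceback (most recent call last):
  File "<stdin>", line 6, in <module>
    return _quantile_unchecked(
        a, q, axis, out, overwrite_input, method, keepdims, weights)
    return _ureduce(a,
                    func=_quantile_ureduce_func,
    ...<5 lines>...
                    overwrite_input=overwrite_input,
                    method=method)
    r = func(a, **kwargs)
    result = _quantile(arr,
                       quantiles=q,
    ...<2 lines>...
                       out=out,
                       weights=wgt)
    slices_having_nans = np.isnan(arr[-1, ...])
                                  ~~~^^^^^^^^^
IndexError: index -1 is out of bounds for axis 0 with size 0
```

Emit:
arm_command --increments '[{"dx":0,"dy":0,"dz":-0.03,"wx":0,"wy":0,"wz":0,"gripper":0.022},{"dx":0.02,"dy":0.02,"dz":-0.03,"wx":0,"wy":0,"wz":0,"gripper":0.022},{"dx":0.02,"dy":0.03,"dz":-0.03,"wx":0,"wy":0,"wz":0,"gripper":0.022},{"dx":0,"dy":0,"dz":0,"wx":0,"wy":0,"wz":0,"gripper":0.022},{"dx":0,"dy":0,"dz":0,"wx":0,"wy":0,"wz":0,"gripper":0.022}]'

```text
clock: 25.7
tool_pos: [0.405, -0.2814, 0.1902]
ee_rot: [-2.031, 2.395, -0.01]
ft_force: [0.1, -0.8, -0.2]
width: 0.0218
```

```bash
python3 - <<'E'
from h import *
import pickle
im,d=env.get_image("side");p=cloud("side",d,np.ones(d.shape,bool));l=(p[:,:2]-H0)@HM
for x,y in((-.09,-.05),(.09,-.05),(.09,-.14),(0,-.02),(.0,.085),(-.06,.085),(.06,.085)):
    q=p[np.hypot(l[:,0]-x,l[:,1]-y)<.01];print(x,y,len(q),np.median(q[:,2]).round(4) if len(q) else None)
save("end.png",im[60:360,150:500])
t,dt=env.get_image("top");save("end2.png",t[100:320,130:480])
a=cv2.imread("pics/end.png");b=cv2.imread("pics/end2.png");cv2.imwrite("pics/fin.png",np.vstack([a,b])[:, :])
E
```

```text
-0.09 -0.05 61 0.055
0.09 -0.05 6 0.0547
0.09 -0.14 49 0.0554
0 -0.02 0 None
0.0 0.085 33 0.0424
-0.06 0.085 35 0.0421
0.06 0.085 0 None
```

View pics/fin.png

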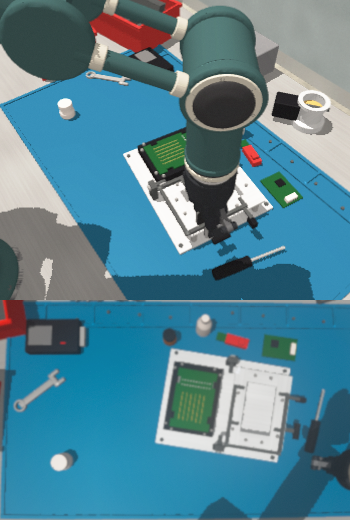

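The final picture shows the board back-side up in the nest (top view around 195, 400). The flipper lies open and empty, the bystanders haven't moved, and the arm is clear. I'm handing in.

```bash
python3 -c "
from workcell import env
print(env.hand_in(), env.get_state()['clock'])"
```

```text
the job is handed in; nothing more can be done
the job is handed in; nothing more can be done
```

The control board is face-down in the nest, the flipper is back open and empty, and the job was handed in at about 26 s on the robot's clock.

**What I did:**
- I gripped the board by its connector, lowered it between the flipper pins with the connector towards the deep-well end, and felt floor contact at the predicted height.
- I pushed the keeper to its firm shut stop, with about 10 N felt at the stop, and swung the flipper over by its T-handle.
- I pushed the keeper back to its firm open stop, then swung the empty flipper back open.

**Last checks:**
- **Board:** its back read 41.5–42 mm high in the top view, level all over, against an expected 41.5 mm. The side camera agreed to within 1 mm where it could see.
- **Flipper:** its pocket floor reads about 55 mm, as when fully open.
- **Keeper:** its grip was seen at about 56 mm when shut and 40 mm when open, as specified.
- **Surroundings:** the bystanders look unmoved in the last picture, and the gripper was clear of everything.

**What did not go smoothly:**
- The two cameras disagreed by up to about 4 mm across the hinge. I used the mean position, and the board went in with no side force.
- On the first swing the handle bar crept in the grip and the force reached about 30 N. I loosened the fingers to a loose cage for the rest of that swing and the later part of the return.
- I viewed 12 pictures, two more than the budget of 10.

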